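# Discharge the cassette hopper into the bin

## Task

Empty the cassette dispenser on the bench into the blue bin in front of it. Take the black ball knob and swing the dispenser's chute round until its mouth is over the bin and its hole lies under the hole in the deck's ear, fetch the steel lock pin from the blue tool block and push it fully home through both holes, and only then draw the slide gate by its red knob all the way out to its end stop, so that the three cassettes slide down into the bin. Leave the pin in and the gate open, and do not shift the bin or the other things on the bench.

Things in the scene. Friction and masses are not known exactly. Their poses are not given: they have to be found in the camera images.
- dispenser: Cassette dispenser, fixed: base, column at the back, deck (top at 198 mm), clear throat 54 mm square (z 208 to 264 mm), white hopper above it flaring to 150 mm square at z = 345 mm. The flare overhangs gate knob and pin hole: lean the tool 25 to 35 deg to the front there. Origin on the bench under the outlet; x from the front to the column, y left, z up. May stand turned (yaw -0.1 to 0.3).
- pin_hole (a point): Centre of the 13 mm through hole at the top face of the deck's ear (42 mm square, 8 mm thick), right front of the dispenser: at (-78, -78, 198) mm in the dispenser's frame. Axes as the dispenser's.
- chute (a joint): Angle of the steel chute under the deck about the vertical through the dispenser's origin, rad, limits +-0.76; 0 = mouth to the front (dispenser's -x), positive = to its left (+y). Stays where left, turns with under 1 N at the knob. One of the three 13 mm holes in its rim (z 178 to 186 mm) lies exactly under the ear's hole at -0.663, 0 and +0.663.
- chute_knob (a point): Centre of the black ball knob (25 mm diameter, on a 9 mm post) in front of the left corner of the chute's mouth: in the chute's frame 184 mm out from the swivel axis, 37 mm to the left, 158 mm above the bench. The chute beside it is lower (115 mm). Moves with the chute.
- chute_mouth (a point): Point 136 mm out from the swivel axis on the chute's centre line, 50 mm above the bench, where cassettes fall; its lip is 56 mm above the bench. At the right one of the three index positions this point is within about 12 mm of the bin's centre, seen from above.
- bin: Open blue bin, 100 x 100 x 48 mm, walls 3 mm, 0.45 kg, loose; stands before the dispenser at one of the three index positions of the chute (left, middle or right), sides parallel to the dispenser. Origin: centre of its underside, z up.
- bin_floor (a point): Centre of the bin's inner floor, 3 mm above its underside; axes along the bin's sides, z up.
- lock_pin: Steel lock pin, 95 mm long, about 0.09 kg, starts upright in the middle hole of the tool block. Origin at the centre of its tip, z from tip to head. 10 mm shaft, nose tapered over the last 10 mm (4 mm at the tip), shoulder 26 mm wide from z = 42 to 47 mm, round grip 20 mm wide from 47 to 94 mm. Fully home, the shoulder rests on the ear.
- tool_block: Blue metal tool block, 60 x 90 x 50 mm, fixed; origin at the centre of its underside. The pin's hole is at its centre, 13 mm wide and 46 mm deep; the pin's shoulder rests on its top at z = 50 mm. The four smaller round marks are shut bores.
- gate (a joint): Draw of the slide gate, m: 0 shut, 0.064 at the end stop; slides level toward the dispenser's front (-x) and stays where left. Takes about 4 N to move, a little more with speed (6 N per m/s); cassettes may rub on it.
- gate_grip (a point): Middle of the gate's red knob, a round grip 22 mm wide and about 30 mm long along the dispenser's x, with a 28 mm rim at its front end: (-104, 0, 210) mm in the dispenser's frame when shut; moves with the gate.
- cassette_1: White air-sampling cassette with a blue band, a disc 40 mm wide and 22 mm high, 20 g, slippery; number 1 from below in the stack standing on the gate inside the throat. Origin: its centre.
- cassette_2: White air-sampling cassette with a blue band, a disc 40 mm wide and 22 mm high, 20 g, slippery; number 2 from below in the stack standing on the gate inside the throat. Origin: its centre.
- cassette_3: White air-sampling cassette with a blue band, a disc 40 mm wide and 22 mm high, 20 g, slippery; number 3 from below in the stack standing on the gate inside the throat. Origin: its centre.
- particle_counter: Bench particle counter with screen and carrying handle, fixed, about 260 x 260 mm and 250 mm high with its handle; stands between the tool block and the dispenser, so carry the pin over it or round its front. Origin: under the middle of its case.
- mouse: Black computer mouse, 105 x 58 x 36 mm, bystander; it and the power brick stand at the two index positions without the bin.
- psu_brick: Black power brick, 50 x 112 x 31 mm, bystander.
- wash_bottle: White wash bottle with red swan neck, 62 x 95 x 187 mm, bystander at the right.
- filter_box: White filter carton, 84 x 136 x 66 mm, bystander at the right front.
- timer: White bench timer, 18 x 62 x 58 mm, bystander standing on edge at the front between tool block and dispenser.
- tape_roll: Roll of black tape, 58 mm wide, 19 mm high, bystander at the front.
- screwdriver_slot: Slotted screwdriver with red handle, 201 mm long, bystander at the left front.

How it is judged:
By the outcome, as a careful person would: the job done as asked, in the order asked, and still so for the second after the job is handed in, with the robot touching nothing.
It also fails if it takes over 67 s, if anything falls off the work surface, if the arm or the gripper's body presses on something with over 40 N, if the wrist force passes 120 N, or if a joint passes its speed limit or range.

## Robot

A 6-joint arm with a two-finger parallel gripper is mounted at the origin on a cart in front of the work surface, level with it; the furniture and walls round the work are solid. World frame = base frame: x ahead of the robot, y to its left, z up, the work surface at z = 0. Lengths are in m, angles in degrees, forces in N, time in s.
With the tool pointing down it reaches from about 0.3 to 0.75 m from the base axis. Payload 8.5 kg.
Tool frame: the origin (TCP) lies at the very end of the fingers, on their centre line; the grasp point (between the pads) lies 19 mm behind it; z points along the fingers, y is the line along which they close (so a half turn about z gives the same grasp; the last joint's range is limited). The gripper opens to 85 mm and grips with 20 to 120 N. Pads are 22 mm wide; open, the fingers measure 114 mm over their backs; the gripper's body (76 mm by 85 mm) begins 54 mm behind the grasp point. The pads swing forward as they close: fully open they stand 13 mm farther back than shut.
Start: joints at [-79.257, 21.807, 74.336, -0, 83.858, -12.336], TCP at [0.216, -0.506, 0.231] pointing down, gripper open.
Joint ranges: [-178.18, 178.18], [-50.72, 133.34], [12.68, 142.11], [-81.47, 261.47], [9.98, 163.14], [-165.26, 165.26]. Speed limits (degrees/s): [136.94, 136.94, 180, 180, 180, 180].

## Interface

Orientations are given as a 3x3 rotation matrix whose columns are the frame's x, y, z axes.
In Python, from rig import observe, cams, ticket gives the robot as it stands.
- The arm moves only by the tool move_arm, never from a script. Its arguments are lists of equal length, an entry for each row: "jaw": the finger opening in cm, from 0 to 8.54; "dp": the shift along the tool's x, y, z in cm, a list of three; "turn": the turn, a rotation vector about the tool's x, y, z in rad, a list of three. In form: {"jaw": [jaw, ...], "dp": [[tx, ty, tz], ...], "turn": [[wx, wy, wz], ...]}. A call has 1 to 12 rows; each row shifts and turns the commanded pose from where the row before left it, along the tool's axes as they then stand; what a row does not reach is not made up. A row lasts 1/12 s, in which the tool goes at most 41.7 mm and 7.16 degrees, less where a joint would pass 70% of its speed; a pose out of reach is approached as far as the arm can. A call is refused whole if a number of a shift passes 4.17 or a number of a turn 0.125, either way. A call with a gripper value outside its range is refused whole. The fingers move at their own pace and stop on an object; "force" is the grip in N (left out, the last holds). Time passes only in rows, so rows that do not move let the fingers close. It gives the time, the measured TCP pose, the force, the opening and the grip force at its end, in the units of the state.
- observe(): the state, without advancing time (a new reading comes with each control period).
- cams.get_image(name): name is "scene" or "side" or "wrist"; returns (picture, depth): 400x640x3 uint8, red, green, blue; 400x640 float32, m along the optical axis (not along the pixel's ray), 0 where there is no reading.
- cams.calibration(name): a dict with "vertical_fov" (degrees; the focal length in pixels is half the picture's height over the tangent of half this angle, whatever the lens; pixels are square), "cx", "cy" (the principal point, pixels), "k1" (the pictures are not rectified: a ray, as slopes to the right and down, at radius r is drawn at 1 + k1 r^2 times it, then the intrinsics apply), "view" (4x4, takes a point from world to camera coordinates); the wrist camera has in their place "tool_from_camera" (4x4, takes a point from camera to tool coordinates, whose origin is the TCP and whose axes are the flange's). Camera axes: x right, y up, looking along -z (the intrinsics and any distortion apply to the point x, -y, -z); pixel columns grow to the right and rows downward; lengths in m; the calibration is good to about 2 mm. A picture is of the moment at which its call begins: read the wrist's pose just before it. calibration takes no time and is no camera call.
- ticket.close_job(): hands the job in; it is judged then, once.
Trained networks look in the newest picture that a camera, given by its name, has taken for a name from the list of things; names that differ only in an ending like _2 or _b are one class to them, and where a whole thing is asked for, a point or a joint stands for the part that bears it (a point fixed in the world has none). Each returns a list of dicts, best first, with "p" (0 to 1); they miss things now and then, are a little off and sometimes report something else, mostly with a low value. They report only what shows in the picture. A call takes as long as a camera call.
- cams.spot_in(camera, query): "box" ([centre column, centre row, width, height] as shares, 0 to 1, of the picture: columns of its width, rows of its height, round what is visible of it).
- cams.outline_of(camera, query): "mask" (400x640 bool, what is visible of it) and "box" ([centre column, centre row, width, height] as shares, 0 to 1, of the picture: columns of its width, rows of its height, round what is visible of it).
- cams.mark_of(camera, query): "location" ([column, row] as shares, 0 to 1, of the picture: columns of its width, rows of its height: a listed point, or the origin of a listed thing).
The state is a dict: "time_s": time; "q": joint angles; "qvel": joint speeds; "joint_efforts": joint torques, N m; "position": TCP position; "tool_rot": TCP orientation; "ft_force": force on the tool from outside, world axes, zero at the start; "wrist_torque": the same for the moment, N m; "grip_width": finger opening in m; "gripper_force": force on a finger pad.
Only numpy, scipy, OpenCV 4.12 (cv2) and the standard library are available. Lean on these libraries where they do the work, as an engineer would, in place of code of your own. Each camera call takes 0.05 s, during which the arm holds its last target. There are 200 camera calls.

## Working session

There is one attempt and no reset: what is moved stays moved. The work goes in short steps, Python scripts to look and compute and a tool call to move; the robot and the scene stay as the last step left them, time stands still between calls to the robot, and variables do not carry over. Pictures are saved under pics/ and viewed, at most 10 in all, crops included, and the job is handed in when it is done.

Besides the shell and the picture viewer there is one more tool, called after "Request:" as name(argument=value, ...) on one line, values as JSON. move_arm: Moves the arm, as the interface text tells. Its arguments: {"type":"object","properties":{"jaw":{"type":"array","items":{"type":"number"}},"dp":{"type":"array","items":{"type":"array","items":{"type":"number"}}},"turn":{"type":"array","items":{"type":"array","items":{"type":"number"}}},"force":{"type":"number"}},"required":["jaw","dp","turn"]}

```bash
mkdir -p pics; ls; cat > h.py <<'E'
import numpy as np, cv2, sys
sys.path.insert(0,'.')
from rig import observe, cams, ticket
def K(c):
    f=200/np.tan(np.radians(c["vertical_fov"])/2); return f,c["cx"],c["cy"],c["k1"]
def cam2world(name,st=None):
    c=cams.calibration(name)
    if name=="wrist":
        T=np.eye(4);T[:3,:3]=np.array(st["tool_rot"]);T[:3,3]=st["position"]
        return T@np.array(c["tool_from_camera"])
    return np.linalg.inv(np.array(c["view"]))
def ray(name,u,v):
    f,cx,cy,k=K(cams.calibration(name)); d=np.array([(u-cx)/f,(v-cy)/f]); s=d.copy()
    for _ in range(20): s=d/(1+k*(s@s))
    return s
def at_depth(name,u,v,z,st=None):
    s=ray(name,u,v); return (cam2world(name,st)@np.array([s[0]*z,-s[1]*z,-z,1]))[:3]
def at_z(name,u,v,h,st=None):
    s=ray(name,u,v);T=cam2world(name,st); d=T[:3,:3]@np.array([s[0],-s[1],-1]); o=T[:3,3]
    return o+d*(h-o[2])/d[2]
def project(name,p,st=None):
    q=np.linalg.inv(cam2world(name,st))@np.append(p,1); s=np.array([q[0],-q[1]])/-q[2]
    f,cx,cy,k=K(cams.calibration(name)); s=s*(1+k*(s@s)); return np.array([s[0]*f+cx,s[1]*f+cy])
def save(img,fn): cv2.imwrite('pics/'+fn,img[:,:,::-1])
E
python3 - <<'E'
from h import *
for n in("scene","side"):
    im,d=cams.get_image(n); save(im,n+'0.png'); np.save(n+'d.npy',d)
    print(n,cam2world(n).round(3).tolist(),K(cams.calibration(n)))
    for q,h in (("pin_hole",.198),("chute_knob",.158),("gate_grip",.21),("bin_floor",.003),("bin",0),("lock_pin",.004),("tool_block",0),("dispenser",0),("chute_mouth",.05),("mouse",.0),("psu_brick",0)):
        r=cams.mark_of(n,q)
        if r:
            u,v=r[0]["location"];u*=640;v*=400
            print(n,q,round(r[0]["p"],2),round(u),round(v),at_z(n,u,v,h).round(3))
s=observe();print(s["tool_rot"],s["position"],s["ft_force"])
print(cams.calibration("wrist"))
E
```

```text
pics
scene [[-0.704, 0.346, -0.62, -0.615], [-0.71, -0.326, 0.625, 1.211], [0.014, 0.88, 0.475, 1.05], [0.0, 0.0, 0.0, 1.0]] (np.float64(478.77477277975794), 326.0841394448831, 201.25633742474184, -0.09043433395652246)
scene pin_hole 0.92 308 211 [0.491 0.187 0.198]
scene chute_knob 0.8 315 244 [0.362 0.276 0.158]
scene gate_grip 0.74 298 224 [0.432 0.289 0.21 ]
scene bin_floor 0.65 316 260 [0.452 0.188 0.003]
scene bin 0.58 316 258 [0.46  0.177 0.   ]
scene tool_block 0.17 357 256 [0.365 0.052 0.   ]
scene dispenser 0.69 274 263 [0.545 0.31  0.   ]
scene chute_mouth 0.95 311 264 [0.396 0.266 0.05 ]
scene mouse 0.87 308 274 [0.408 0.266 0.   ]
scene psu_brick 0.58 288 287 [0.403 0.369 0.   ]
side [[0.925, 0.213, -0.314, 0.076], [-0.379, 0.529, -0.759, -1.1], [0.004, 0.821, 0.571, 1.007], [0.0, 0.0, 0.0, 1.0]] (np.float64(369.81094800262844), 321.9075341605921, 203.8718624781688, -0.03986244810266399)
side pin_hole 0.67 295 177 [0.493 0.208 0.198]
side chute_knob 0.66 257 184 [0.338 0.271 0.158]
side gate_grip 0.67 279 169 [0.444 0.28  0.21 ]
side bin_floor 0.42 288 217 [0.448 0.197 0
[... 253 characters left out ...]
9954877e-01  3.92024264e-01  3.07713171e-06]
 [ 3.92024264e-01 -9.19954877e-01  2.98890551e-05]
 [ 1.45480571e-05 -2.62902717e-05 -1.00000000e+00]] [ 0.21559274 -0.50595743  0.23132993] [-0.24194202 -0.18225507  0.38935205]
{'vertical_fov': 66.52325612850845, 'cx': 318.98806918303217, 'cy': 201.4088518283275, 'k1': -0.05434545163549586, 'tool_from_camera': array([[ 3.61437577e-04,  9.45294166e-01,  3.26218958e-01,
         8.37030098e-02],
       [ 9.99999899e-01, -4.29364250e-04,  1.36221330e-04,
         4.24880927e-04],
       [ 2.68835987e-04,  3.26218875e-01, -9.45294226e-01,
        -1.42359544e-01],
       [ 0.00000000e+00,  0.00000000e+00,  0.00000000e+00,
         1.00000000e+00]])}
```

View pics/scene0.png

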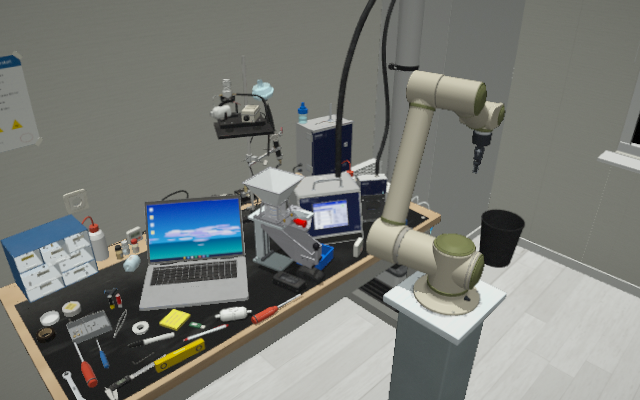

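View pics/side0.png

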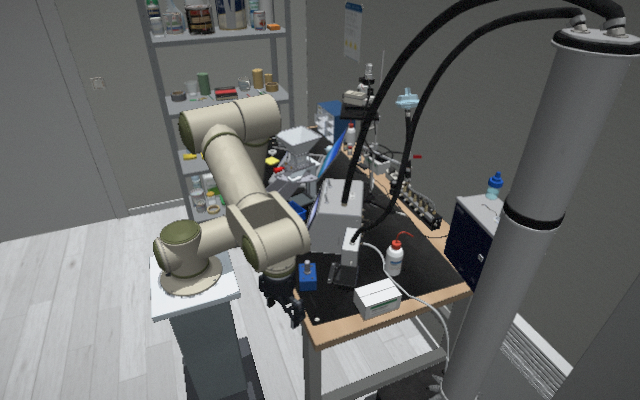

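The scene view shows the dispenser at about (285,225), the bin right of the chute at (322,258), the mouse under the chute at (290,280), and the counter at (330,210). The side view shows the tool block with the pin at (308,278), so the bin is at the right index position (-0.663).

```bash
cat >> h.py <<'E'
def Rz(a): c,s=np.cos(a),np.sin(a); return np.array([[c,-s,0],[s,c,0],[0,0,1]])
def pose(heading,lean=0,side=1):
    """tool-down frame, x axis at heading(rad); lean about tool y (rad): + moves the body toward tool +x"""
    c,s=np.cos(heading),np.sin(heading)
    R=np.array([[c,s,0],[s,-c,0],[0,0,-1.]])
    from scipy.spatial.transform import Rotation as Q
    return R@Q.from_rotvec([0,-lean,0]).as_matrix()
def plan(p,R,n=None,p0=None,R0=None):
    """rows from the current pose (or p0,R0) to p,R: equal tool steps; prints per-row dp(cm), turn"""
    from scipy.spatial.transform import Rotation as Q
    st=observe(); p0=np.array(st["position"]) if p0 is None else p0; R0=np.array(st["tool_rot"]) if R0 is None else R0
    w=Q.from_matrix(R0.T@R).as_rotvec(); d=np.array(p)-p0
    m=max(np.linalg.norm(d)/.040,np.linalg.norm(w)/.12); n=n or int(np.ceil(m))
    rows=[];Rc=R0;Rs=Q.from_rotvec(w/n).as_matrix()
    for i in range(n): rows.append((Rc.T@d/n*100).round(2).tolist()); Rc=Rc@Rs
    print(n,"dp",rows,"turn",(w/n).round(4).tolist())
E
python3 - <<'E'
from h import *
P=[]
for n in("scene","side"):
    d=np.load(n+'d.npy')
    for v in range(0,400,2):
        for u in range(0,640,2):
            if d[v,u]>0: P.append(at_depth(n,u,v,d[v,u]))
P=np.array(P); 
def show(lo,hi,z0,z1):
    m=np.all((P[:,:2]>lo)&(P[:,:2]<hi),1)&(P[:,2]>z0)&(P[:,2]<z1); Q=P[m]
    print(m.sum(), np.percentile(Q,[2,50,98],axis=0).round(3).tolist())
show([.35,-.15],[.8,.14],.06,.2); show([.35,-.15],[.8,.14],.2,.3);show([.3,-.3],[.46,-.1],.03,.06);show([.3,-.3],[.46,-.1],.07,.12)
show([.4,.1],[.75,.5],.335,.36)
show([.3,-.4],[.7,.5],-.02,.02)
# grid of max height
for x in np.arange(.3,.8,.04):
    print(round(x,2),[ (lambda q: int(q.max()*100) if len(q) else -9)(P[(abs(P[:,0]-x)<.02)&(abs(P[:,1]-y)<.02)&(P[:,2]<.6),2]) for y in np.arange(-.3,.46,.04)])
plan([.33,-.25,.30],pose(0.3))
E
```

```text
Traceback (most recent call last):
  File "h.py", line 17, in at_depth
    s=ray(name,u,v); return (cam2world(name,st)@np.array([s[0]*z,-s[1]*z,-z,1]))[:3]
                             ~~~~~~~~~^^^^^^^^^
  File "h.py", line 7, in cam2world
    c=cams.calibration(name)
ValueError: time passes only in moves, steps and waits
```

```bash
sed -i 's/cams\.calibration(\(name\|"wrist"\))/CAL(\1)/g' h.py; sed -i '3a _c={}\ndef CAL(n):\n    if n not in _c: _c[n]=cams.calibration(n)\n    return _c[n]' h.py
python3 - <<'E'
from h import *
P=[]
for n in("scene","side"):
    d=np.load(n+'d.npy')
    for v in range(0,400,2):
        for u in range(0,640,2):
            if d[v,u]>0: P.append(at_depth(n,u,v,d[v,u]))
P=np.array(P); 
def show(lo,hi,z0,z1):
    m=np.all((P[:,:2]>lo)&(P[:,:2]<hi),1)&(P[:,2]>z0)&(P[:,2]<z1); Q=P[m]
    print(m.sum(), np.percentile(Q,[2,50,98],axis=0).round(3).tolist())
show([.35,-.15],[.8,.14],.06,.2); show([.35,-.15],[.8,.14],.2,.3);show([.3,-.3],[.46,-.1],.03,.06);show([.3,-.3],[.46,-.1],.07,.12)
show([.4,.1],[.75,.5],.335,.36)
show([.3,-.4],[.7,.5],-.02,.02)
for x in np.arange(.3,.8,.04):
    print(round(x,2),[ (lambda q: int(q.max()*100) if len(q) else -9)(P[(abs(P[:,0]-x)<.02)&(abs(P[:,1]-y)<.02)&(P[:,2]<.6),2]) for y in np.arange(-.3,.46,.04)])
plan([.33,-.25,.30],pose(0.3))
E
```

```text
899 [[0.448, -0.139, 0.063], [0.515, -0.011, 0.139], [0.684, 0.132, 0.198]]
636 [[0.499, -0.13, 0.201], [0.588, -0.024, 0.206], [0.706, 0.12, 0.285]]
80 [[0.349, -0.25, 0.032], [0.383, -0.223, 0.05], [0.422, -0.157, 0.058]]
14 [[0.38, -0.214, 0.072], [0.385, -0.208, 0.094], [0.396, -0.196, 0.105]]
160 [[0.45, 0.216, 0.335], [0.561, 0.303, 0.343], [0.623, 0.391, 0.349]]
2796 [[0.319, -0.389, -0.012], [0.459, 0.039, 0.003], [0.688, 0.489, 0.019]]
0.3 [0, -9, -9, 59, 56, 59, 53, 43, 0, 0, 0, 0, 0, 0, 0, 0, 0, 0, 0]
0.34 [0, 3, 5, 59, -11, -8, -5, -2, 0, 5, 0, 0, 0, 0, 13, 17, 3, 3, 1]
0.38 [0, 5, 10, 10, 5, 1, 0, 0, 6, 6, 0, 0, 4, 11, 16, 13, 3, 3, 0]
0.42 [0, 0, 5, 5, -79, 0, 10, 5, 3, 0, 0, 4, 4, 18, 22, 22, 3, 3, 0]
0.46 [0, 5, 5, 1, 0, 8, 19, 16, 11, 6, 0, 4, 19, 34, 35, 34, 34, 34, 1]
0.5 [18, 18, 18, 5, 0, 20, 20, 20, 19, 14, 11, 5, 19, 34, 33, 32, 33, 34, 0]
0.54 [30, 25, 18, 18, 18, 21, 20, 25, 25, 24, 18, 12, 18, 35, 33, 25, 32, 34, 2]
0.58 [30, 25, 18, 18, 20, 39, 39, 20, 20, 25, 20, 20, 18, 34, 34, 32, 34, 34, 2]
0.62 [0, 0, 0, 0, 59, 58, 42, 20, 21, 20, 21, 20, -78, 34, 34, 35, 34, 19, 2]
0.66 [9, 9, 0, 0, 59, 20, 20, 21, 20, 21, 21, 14, -79, 0, 0, 0, 11, 9, 6]
0.7 [13, 18, 2, 4, 0, 12, 19, 20, 20, 21, 20, -78, 48, 51, 49, 0, 18, 15, 11]
0.74 [10, 18, -78, 0, 0, 0, 0, 0, 9, 20, -79, 45, 52, 52, 53, 48, 45, 19, 16]
0.78 [16, 0, 0, -79, 0, 0, 0, 0, 0, 0, 0, 55, 56, 53, 52, 49, 50, 21, 21]
8 dp [[2.57, -2.38, -0.86], [2.54, -2.42, -0.86], [2.51, -2.45, -0.86], [2.48, -2.48, -0.86], [2.44, -2.51, -0.86], [2.41, -2.54, -0.86], [2.38, -2.57, -0.86], [2.35, -2.6, -0.86]] turn [-0.0, -0.0, 0.0129]
```

```bash
python3 - <<'E'
from h import *
A=np.array([.33,-.23,.33]);RA=pose(2.4,.35)
plan(A,RA,18)
M=np.array([.40,-.02,.38]);RM=pose(2.92,.35)
plan(M,RM,None,A,RA)
plan([.33,.20,.33],pose(3.44,.35),None,M,RM)
E
```

```text
18 dp [[1.19, -1.16, -0.55], [1.3, -1.01, -0.58], [1.39, -0.85, -0.62], [1.47, -0.69, -0.65], [1.53, -0.51, -0.68], [1.56, -0.32, -0.71], [1.58, -0.14, -0.73], [1.58, 0.05, -0.75], [1.55, 0.24, -0.77], [1.5, 0.42, -0.78], [1.44, 0.6, -0.79], [1.35, 0.76, -0.8], [1.25, 0.92, -0.8], [1.13, 1.07, -0.79], [1.0, 1.2, -0.78], [0.85, 1.32, -0.77], [0.69, 1.42, -0.75], [0.52, 1.5, -0.73]] turn [-0.0194, -0.0125, -0.1096]
6 dp [[1.13, 3.37, -1.3], [0.85, 3.49, -1.2], [0.56, 3.58, -1.09], [0.27, 3.64, -0.98], [-0.03, 3.68, -0.88], [-0.33, 3.69, -0.77]] turn [-0.0297, 0.0, -0.0814]
6 dp [[2.11, 3.32, 0.12], [1.84, 3.48, 0.22], [1.55, 3.61, 0.32], [1.25, 3.71, 0.43], [0.94, 3.78, 0.54], [0.63, 3.83, 0.66]] turn [-0.0297, 0.0, -0.0814]
```

Request:
move_arm(jaw=[8.5, 8.5, 8.5, 8.5, 8.5, 8.5, 8.5, 8.5, 8.5, 8.5, 8.5, 8.5], dp=[[1.19, -1.16, -0.55], [1.3, -1.01, -0.58], [1.39, -0.85, -0.62], [1.47, -0.69, -0.65], [1.53, -0.51, -0.68], [1.56, -0.32, -0.71], [1.58, -0.14, -0.73], [1.58, 0.05, -0.75], [1.55, 0.24, -0.77], [1.5, 0.42, -0.78], [1.44, 0.6, -0.79], [1.35, 0.76, -0.8]], turn=[[-0.0194, -0.0125, -0.1096], [-0.0194, -0.0125, -0.1096], [-0.0194, -0.0125, -0.1096], [-0.0194, -0.0125, -0.1096], [-0.0194, -0.0125, -0.1096], [-0.0194, -0.0125, -0.1096], [-0.0194, -0.0125, -0.1096], [-0.0194, -0.0125, -0.1096], [-0.0194, -0.0125, -0.1096], [-0.0194, -0.0125, -0.1096], [-0.0194, -0.0125, -0.1096], [-0.0194, -0.0125, -0.1096]])

```text
time_s: 2.2
position: [0.2923, -0.3212, 0.2972]
tool_rot: [[-0.145, 0.982, 0.121], [0.96, 0.169, -0.225], [-0.241, 0.084, -0.967]]
ft_force: [-0.3, 0.3, -0.7]
grip_width: 0.0848
gripper_force: 0.0
```

Request:
move_arm(jaw=[8.5, 8.5, 8.5, 8.5, 8.5, 8.5, 8.5, 8.5], dp=[[1.25, 0.92, -0.8], [1.13, 1.07, -0.79], [1.0, 1.2, -0.78], [0.85, 1.32, -0.77], [0.69, 1.42, -0.75], [0.52, 1.5, -0.73], [0, 0, 0], [0, 0, 0]], turn=[[-0.0194, -0.0125, -0.1096], [-0.0194, -0.0125, -0.1096], [-0.0194, -0.0125, -0.1096], [-0.0194, -0.0125, -0.1096], [-0.0194, -0.0125, -0.1096], [-0.0194, -0.0125, -0.1096], [0, 0, 0], [0, 0, 0]])

```text
time_s: 2.87
position: [0.3303, -0.23, 0.3299]
tool_rot: [[-0.691, 0.677, 0.253], [0.636, 0.736, -0.233], [-0.344, 0.0, -0.939]]
ft_force: [-0.5, -0.6, 0.7]
grip_width: 0.085
gripper_force: 0.0
```

```bash
python3 - <<'E'
from h import *
s=observe();print(s["time_s"],s["position"],np.array(s["tool_rot"]).round(3).tolist(),np.array(s["q"]).round(0))
im,d=cams.get_image("wrist");save(im,"w1.png");np.save("w1d.npy",d)
for q,h in(("lock_pin",.004),("tool_block",0)):
    for r in cams.mark_of("wrist",q)[:2]:
        u,v=np.array(r["location"])*[640,400]; print(q,r["p"],u,v,at_z("wrist",u,v,h,s).round(4))
for r in cams.outline_of("wrist","lock_pin")[:1]:
    m=r["mask"];ys,xs=np.nonzero(m);P=np.array([at_depth("wrist",u,v,d[v,u],s) for u,v in zip(xs,ys) if d[v,u]>0])
    print(r["p"],len(P),np.percentile(P,[2,50,98],axis=0).round(4).tolist())
    T=P[P[:,2]>np.percentile(P[:,2],98)-.006];print("top",T.min(0),T.max(0),T.mean(0))
E
```

```text
2.8667 [ 0.33025772 -0.2300227   0.32992596] [[-0.691, 0.677, 0.253], [0.636, 0.736, -0.233], [-0.344, 0.0, -0.939]] [ -55.   -7.   95.    4.   72. -103.]
lock_pin 0.81 363.52 94.72 [ 0.3926 -0.2015  0.004 ]
tool_block 0.77 364.22400000000005 94.92 [ 0.3949 -0.2015  0.    ]
0.72 503 [[0.3792, -0.2123, 0.0542], [0.3841, -0.2004, 0.0891], [0.3961, -0.1917, 0.1029]]
top [ 0.37998434 -0.21114205  0.09702518] [ 0.39831278 -0.19268977  0.10431192] [ 0.38808227 -0.20164773  0.10107364]
```

View pics/w1.png

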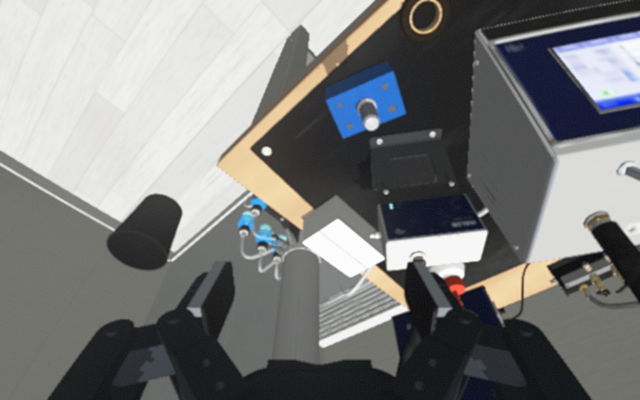

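The wrist view (up in the picture points toward the robot) shows the block at (365,98), with the pin's head at (371,122). That puts the pin at about (0.389, -0.202), top z≈0.103 as expected.

Request:
move_arm(jaw=[8.5, 8.5, 8.5, 8.5, 8.5, 8.5, 8.5, 8.5, 8.5, 8.5, 8.5, 8.5], dp=[[1.13, 3.37, -1.3], [0.85, 3.49, -1.2], [0.56, 3.58, -1.09], [0.27, 3.64, -0.98], [-0.03, 3.68, -0.88], [-0.33, 3.69, -0.77], [2.11, 3.32, 0.12], [1.84, 3.48, 0.22], [1.55, 3.61, 0.32], [1.25, 3.71, 0.43], [0.94, 3.78, 0.54], [0.63, 3.83, 0.66]], turn=[[-0.0297, 0, -0.0814], [-0.0297, 0, -0.0814], [-0.0297, 0, -0.0814], [-0.0297, 0, -0.0814], [-0.0297, 0, -0.0814], [-0.0297, 0, -0.0814], [-0.0297, 0, -0.0814], [-0.0297, 0, -0.0814], [-0.0297, 0, -0.0814], [-0.0297, 0, -0.0814], [-0.0297, 0, -0.0814], [-0.0297, 0, -0.0814]])

```text
time_s: 4.07
position: [0.3299, 0.2012, 0.3291]
tool_rot: [[-0.897, -0.295, 0.328], [-0.277, 0.955, 0.101], [-0.343, -0.0, -0.939]]
ft_force: [2.1, -0.2, 0.5]
grip_width: 0.0851
gripper_force: 0.0
```

Request:
move_arm(jaw=[8.5, 8.5], dp=[[0, 0, 0], [0, 0, 0]], turn=[[0, 0, 0], [0, 0, 0]])

```text
time_s: 4.23
position: [0.33, 0.2011, 0.329]
tool_rot: [[-0.898, -0.296, 0.326], [-0.278, 0.955, 0.101], [-0.342, -0.0, -0.94]]
ft_force: [-0.0, -0.7, -0.4]
grip_width: 0.085
gripper_force: 0.0
```

```bash
python3 - <<'E'
from h import *
s=observe();print(s["time_s"],s["position"],np.array(s["tool_rot"]).round(3).tolist(),np.array(s["q"]).round(0))
im,d=cams.get_image("wrist");save(im,"w2.png");np.save("w2d.npy",d)
for q,h in(("pin_hole",.198),("chute_knob",.158),("gate_grip",.21),("bin_floor",.003),("chute_mouth",.05),("dispenser",0)):
    for r in cams.mark_of("wrist",q)[:1]:
        u,v=np.array(r["location"])*[640,400]; i=d[int(v),int(u)]
        print(q,round(r["p"],2),round(u),round(v),at_z("wrist",u,v,h,s).round(4),at_depth("wrist",u,v,i,s).round(4))
E
```

```text
4.2333 [0.33003202 0.20105413 0.32898619] [[-0.898, -0.296, 0.326], [-0.278, 0.955, 0.101], [-0.342, -0.0, -0.94]] [ 13.  -8.  96.   2.  72. -95.]
pin_hole 0.68 285 258 [0.4843 0.2063 0.198 ] [0.4902 0.2073 0.1929]
chute_knob 0.9 387 166 [0.3532 0.2839 0.158 ] [0.348  0.2795 0.168 ]
bin_floor 0.65 291 150 [0.453  0.1916 0.003 ] [0.4529 0.1916 0.0031]
dispenser 0.76 336 205 [0.542  0.2996 0.    ] [0.475  0.2721 0.087 ]
```

View pics/w2.png

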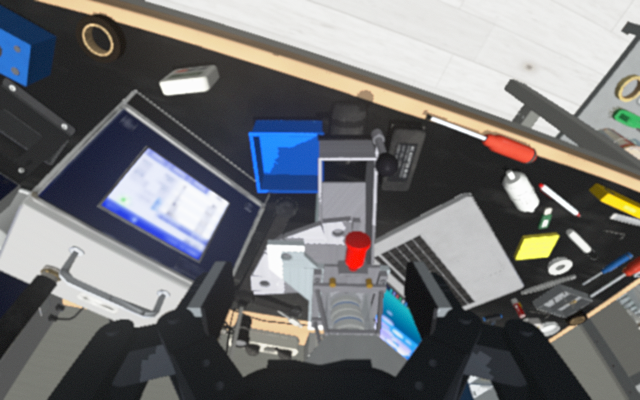

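```bash
python3 - <<'E'
import cv2
im=cv2.imread('pics/w2.png')[100:310,220:430]
cv2.imwrite('pics/w2c.png',cv2.resize(im,None,fx=2.8,fy=2.8,interpolation=cv2.INTER_CUBIC))
E
```

```text
(no output)
```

View pics/w2c.png

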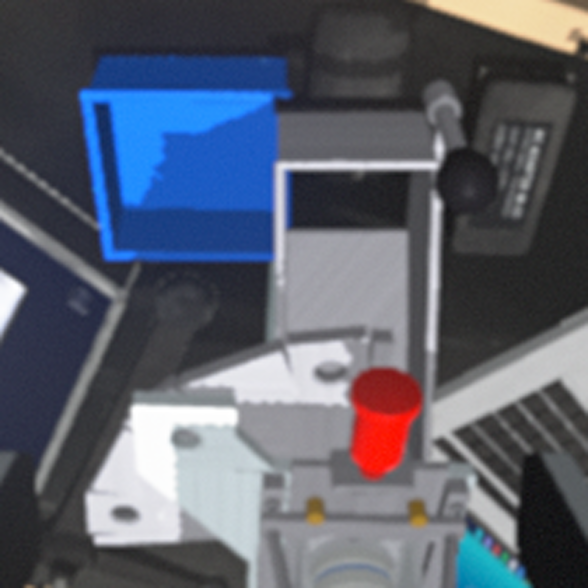

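The crop shows the ear hole at picture (286,256), rim holes at (338,232) and (265,284), the knob ball at (387,165), and the bin's inner left-front. The chute is near 0.

```bash
python3 - <<'E'
from h import *
from scipy.optimize import least_squares
s=observe()
E=at_z("wrist",286.4,256,.198,s);H1=at_z("wrist",337.9,232.5,.186,s);H2=at_z("wrist",264.6,283.6,.186,s);Kn=at_z("wrist",387.2,165,.158,s)
print(E,H1,H2,Kn)
def model(t):
    O=t[:2];R=Rz(t[2])[:2,:2];a=t[3];r=.078*2**.5
    h=lambda i:O+R@(r*np.array([np.cos(np.radians(225)-(a-i)),np.sin(np.radians(225)-(a-i))]))
    k=O+R@(.184*np.array([-np.cos(a),np.sin(a)])+.037*np.array([np.sin(a),np.cos(a)]))
    return np.concatenate([O+R@[-.078,-.078],h(.663),h(-.663),k])
m=np.concatenate([E[:2],H1[:2],H2[:2],Kn[:2]])
for sg in(1,-1):
    mm=m if sg>0 else np.concatenate([E[:2],H2[:2],H1[:2],Kn[:2]])
    r=least_squares(lambda t:model(t)-mm,[.543,.297,.28,.05]); print(r.x.round(4),(r.fun*1000).round(1))
    O=r.x[:2];R=Rz(r.x[2])[:2,:2];a=-.663
    for b in (r.x[3],-.663): print("knob",b,O+R@(.184*np.array([-np.cos(b),np.sin(b)])+.037*np.array([np.sin(b),np.cos(b)])))
    print("mouth",O+R@(.136*np.array([-np.cos(a),np.sin(a)])),"gate",O+R@[-.104,0])
E
```

```text
[0.48276933 0.20460291 0.198     ] [0.43958984 0.25415718 0.186     ] [0.56097816 0.19122407 0.186     ] [0.35446033 0.28184233 0.158     ]
[ 0.5426  0.2974  0.2129 -0.0582] [ 0.000e+00  1.000e-01  1.193e+02 -6.590e+01 -1.203e+02  6.390e+01
  9.000e-01  1.900e+00]
knob -0.05818957537260382 [0.35538412 0.28376995]
knob -0.663 [0.39633127 0.1797485 ]
mouth [0.45548694 0.19292449] gate [0.44092004 0.27541472]
[ 0.541   0.2994  0.234  -0.0616] [ 0.5  0.8 -0.9 -0.5  0.6  0.4 -0.2 -0.7]
knob -0.061593752936336364 [0.35425079 0.28115673]
knob -0.663 [0.39732181 0.178658  ]
mouth [0.45618643 0.19307867] gate [0.43988303 0.27524333]
```

```bash
cat >> h.py <<'E'
O=np.array([.541,.2994,0]);YAW=.234
def disp(x,y,z): return O+Rz(YAW)@np.array([x,y,z])
def knob(a): return disp(*( .184*np.array([-np.cos(a),np.sin(a)])+.037*np.array([np.sin(a),np.cos(a)])),.158)
E
python3 - <<'E'
from h import *
s=observe();R=np.array(s["tool_rot"]);z=R[:,2]
a0=-.0616;g=knob(a0)+.021*z;ap=g-.08*z
print(knob(a0),g);plan(ap,R);plan(g,R,4,ap,R)
n=12;A=np.linspace(a0,-.663,n+1)
print([(R.T@(knob(A[i+1])-knob(A[i]))*100).round(2).tolist() for i in range(n)])
E
```

```text
[0.35420192 0.28119346 0.158     ] [0.36110346 0.28327791 0.13827631]
4 dp [[0.4, 1.8, 2.95], [0.4, 1.8, 2.95], [0.4, 1.8, 2.95], [0.4, 1.8, 2.95]] turn [0.0, 0.0, 0.0]
4 dp [[0.0, -0.0, 2.0], [0.0, -0.0, 2.0], [0.0, -0.0, 2.0], [0.0, -0.0, 2.0]] turn [0.0, 0.0, 0.0]
[[0.15, -0.93, -0.05], [0.11, -0.93, -0.04], [0.06, -0.94, -0.02], [0.02, -0.94, -0.01], [-0.02, -0.94, 0.01], [-0.07, -0.94, 0.03], [-0.11, -0.93, 0.04], [-0.16, -0.93, 0.06], [-0.2, -0.92, 0.07], [-0.24, -0.9, 0.09], [-0.29, -0.89, 0.1], [-0.33, -0.87, 0.12]]
```

Request:
move_arm(jaw=[6.5, 6.5, 6.5, 6.5, 6.5, 6.5, 6.5, 6.5, 2, 2, 2, 2], dp=[[0.4, 1.8, 2.95], [0.4, 1.8, 2.95], [0.4, 1.8, 2.95], [0.4, 1.8, 2.95], [0, 0, 2], [0, 0, 2], [0, 0, 2], [0, 0, 2], [0, 0, 0], [0, 0, 0], [0, 0, 0], [0, 0, 0]], turn=[[0, 0, 0], [0, 0, 0], [0, 0, 0], [0, 0, 0], [0, 0, 0], [0, 0, 0], [0, 0, 0], [0, 0, 0], [0, 0, 0], [0, 0, 0], [0, 0, 0], [0, 0, 0]], force=20)

```text
time_s: 5.58
position: [0.3604, 0.2842, 0.1393]
tool_rot: [[-0.897, -0.293, 0.33], [-0.275, 0.956, 0.101], [-0.345, -0.0, -0.939]]
ft_force: [1.3, -0.7, -0.7]
grip_width: 0.0237
gripper_force: 19.6
```

Request:
move_arm(jaw=[2, 2, 2, 2], dp=[[0, 0, 0], [0, 0, 0], [0, 0, 0], [0, 0, 0]], turn=[[0, 0, 0], [0, 0, 0], [0, 0, 0], [0, 0, 0]])

```text
time_s: 5.92
position: [0.3604, 0.2845, 0.1392]
tool_rot: [[-0.897, -0.293, 0.33], [-0.275, 0.956, 0.101], [-0.345, -0.0, -0.938]]
ft_force: [-2.1, -0.9, 7.0]
grip_width: 0.0236
gripper_force: 20.0
```

Request:
move_arm(jaw=[2, 2, 2, 2, 2, 2, 2, 2, 2, 2, 2, 2], dp=[[0.15, -0.93, -0.05], [0.11, -0.93, -0.04], [0.06, -0.94, -0.02], [0.02, -0.94, -0.01], [-0.02, -0.94, 0.01], [-0.07, -0.94, 0.03], [-0.11, -0.93, 0.04], [-0.16, -0.93, 0.06], [-0.2, -0.92, 0.07], [-0.24, -0.9, 0.09], [-0.29, -0.89, 0.1], [-0.33, -0.87, 0.12]], turn=[[0, 0, 0], [0, 0, 0], [0, 0, 0], [0, 0, 0], [0, 0, 0], [0, 0, 0], [0, 0, 0], [0, 0, 0], [0, 0, 0], [0, 0, 0], [0, 0, 0], [0, 0, 0]])

```text
time_s: 6.92
position: [0.4035, 0.1817, 0.1385]
tool_rot: [[-0.898, -0.294, 0.329], [-0.276, 0.956, 0.101], [-0.344, -0.0, -0.939]]
ft_force: [0.3, 3.5, -1.0]
grip_width: 0.0237
gripper_force: 20.0
```

Request:
move_arm(jaw=[2, 2, 2], dp=[[0, 0, 0], [0, 0, 0], [0, 0, 0]], turn=[[0, 0, 0], [0, 0, 0], [0, 0, 0]])

```text
time_s: 7.17
position: [0.4032, 0.1819, 0.1384]
tool_rot: [[-0.898, -0.293, 0.329], [-0.275, 0.956, 0.1], [-0.343, -0.001, -0.939]]
ft_force: [-3.3, -3.1, 5.7]
grip_width: 0.0237
gripper_force: 20.4
```

```bash
python3 - <<'E'
from h import *
s=observe();R=np.array(s["tool_rot"]);p=np.array(s["position"]);k=p-.0205*R[:,2]
print(s["q"],k,knob(-.663));v=Rz(-YAW)@(k-O);print("angle est",np.arctan2(v[1],-v[0])-np.arctan2(37,184))
im,d=cams.get_image("wrist");save(cv2.resize(im[150:330,180:400],None,fx=3,fy=3,interpolation=cv2.INTER_CUBIC),"w3.png")
E
```

```text
[   6.77390626   10.45200404  112.69914034    5.74893726   37.1908259
 -104.24514714] [0.39648504 0.179872   0.1576347 ] [0.39727792 0.17869804 0.158     ]
angle est -0.655487437672083
```

View pics/w3.png

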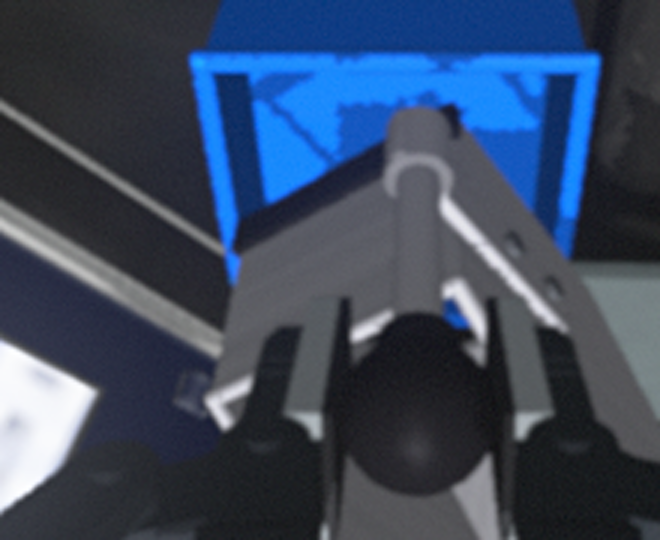

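The picture shows the knob gripped and the mouth over the bin, about 0.008 rad short. I nudge it, release, back off and check the holes.

Request:
move_arm(jaw=[2, 2, 2, 5.5, 5.5, 5.5, 5.5, 5.5, 5.5, 5.5, 5.5, 5.5], dp=[[-0.06, -0.14, 0.02], [0, 0, 0], [0, 0, 0], [0, 0, 0], [0, 0, 0], [0, 0, 0], [0, 0, -2], [0, 0, -4], [0, 0, -4], [0, 0, -4], [0, 0, -3], [0, 0, -3]], turn=[[0, 0, 0], [0, 0, 0], [0, 0, 0], [0, 0, 0], [0, 0, 0], [0, 0, 0], [0, 0, 0], [0, 0, 0], [0, 0, 0], [0, 0, 0], [0, 0, 0], [0, 0, 0]])

```text
time_s: 8.22
position: [0.3379, 0.1606, 0.3279]
tool_rot: [[-0.897, -0.293, 0.33], [-0.275, 0.956, 0.1], [-0.345, -0.001, -0.939]]
ft_force: [0.6, 0.4, -0.6]
grip_width: 0.0554
gripper_force: 0.0
```

Request:
move_arm(jaw=[5.5, 5.5], dp=[[0, 0, 0], [0, 0, 0]], turn=[[0, 0, 0], [0, 0, 0]])

```text
time_s: 8.38
position: [0.3389, 0.1608, 0.3269]
tool_rot: [[-0.897, -0.293, 0.331], [-0.275, 0.956, 0.1], [-0.346, -0.001, -0.938]]
ft_force: [0.2, -0.1, -0.6]
grip_width: 0.0554
gripper_force: 0.0
```

```bash
python3 - <<'E'
from h import *
s=observe();R=np.array(s["tool_rot"]);p=np.array(s["position"]);print(p)
im,d=cams.get_image("wrist");save(im,"w4full.png")
u,v=project("wrist",disp(-.078,-.078,.198),s);print("ear proj",u,v,"knob",project("wrist",knob(-.663),s))
for dx in (.663,1.326):
    r=.078*2**.5;t=np.radians(225)+dx;print("rim hole pred",project("wrist",disp(r*np.cos(t),r*np.sin(t),.186),s),project("wrist",disp(r*np.cos(2*np.radians(225)-t),r*np.sin(2*np.radians(225)-t),.186),s))
for q in("pin_hole","chute_knob","gate_grip"):
    for r in cams.mark_of("wrist",q)[:1]: print(q,np.array(r["location"])*[640,400],r["p"])
u,v=int(u),int(v);x0=max(u-90,0);y0=v-70
print(x0,y0);save(cv2.resize(im[y0:y0+140,x0:x0+180],None,fx=4,fy=4,interpolation=cv2.INTER_CUBIC),"w4.png")
# pin grasp rows
A=np.array([.389,-.2015,.130]);
E
```

```text
[0.33891472 0.16075586 0.3268889 ]
ear proj 319.7397436422888 259.81615003992516 knob [319.49732402 177.29351825]
rim hole pred [293.13948294 283.00262519] [377.47697947 236.17816814]
rim hole pred [302.75421116 311.45248523] [432.84937072 247.30378336]
pin_hole [323.776 260.12 ] 0.94
chute_knob [318.72 177.68] 0.66
gate_grip [394.496 250.48 ] 0.88
229 189
```

View pics/w4.png

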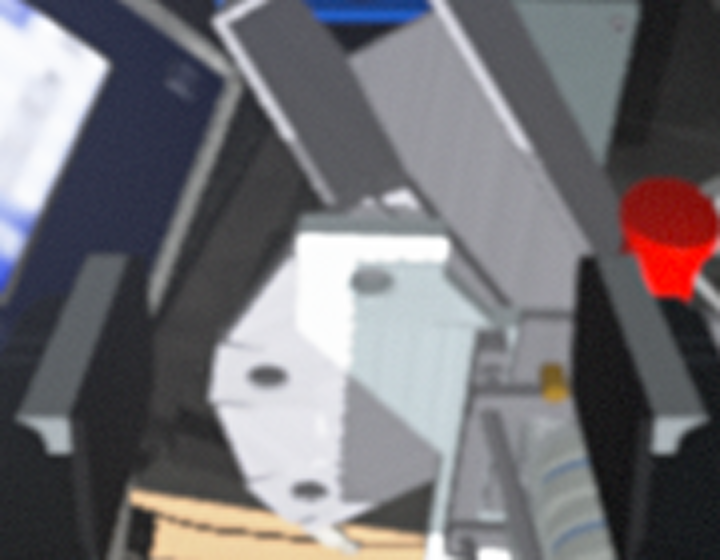

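Ear hole at (322,259) and rim holes at (296,283) and (306,311) all sit about 2.5 px right of the prediction, so the chute and ear agree. Next I check tool clearance and plan the route to the pin.

```bash
python3 - <<'E'
from h import *
s=observe();print("E2",at_z("wrist",322,259,.198,s),"E1",disp(-.078,-.078,.198))
# clearance of gripper body to hopper
g=np.stack(np.meshgrid([-.038,-.019,0,.019,.038],[-.0425,-.02,0,.02,.0425],np.arange(-.25,-.072,.01)),-1).reshape(-1,3)
for lean in(.45,.52,.58):
  for dh in(0,.3,.5,.7):
    R=pose(np.pi+dh,lean); out=[]
    for lift in(0,.025,.05):
        tcp=np.array([-.078,-.078,.156+.077+lift])+.019*R[:,2]; B=tcp+g@R.T
        h=np.clip(.027+(B[:,2]-.264)/.081*.048,.027,.075); inz=B[:,2]<.35
        c=np.maximum(-h-B[:,0],-h-B[:,1]); out.append(round(1000*c[inz].min()))
    print(lean,dh,out)
RA=pose(2.4,.55);pin=np.array([.390,-.2015,.085]);gr=pin+.019*RA[:,2];pre=gr-.09*RA[:,2]
M=np.array([.38,0,.36]);RM=pose(2.9,.45)
plan(M,RM);plan(pre,RA,None,M,RM);print(pre,gr)
E
```

```text
E2 [0.47633376 0.20624527 0.198     ] E1 [0.48321165 0.20543987 0.198     ]
0.45 0 [15, 4, 12]
0.45 0.3 [15, 4, 12]
0.45 0.5 [14, 4, 11]
0.45 0.7 [13, 4, 10]
0.52 0 [23, 9, 17]
0.52 0.3 [23, 9, 16]
0.52 0.5 [21, 9, 15]
0.52 0.7 [19, 9, 14]
0.58 0 [28, 14, 21]
0.58 0.3 [28, 14, 20]
0.58 0.5 [28, 13, 19]
0.58 0.7 [25, 12, 17]
5 dp [[-0.1, -3.31, -0.72], [-0.44, -3.32, -0.58], [-0.78, -3.28, -0.43], [-1.11, -3.2, -0.27], [-1.42, -3.08, -0.11]] turn [0.0419, -0.0201, 0.0994]
7 dp [[1.01, -2.51, 2.92], [0.89, -2.46, 2.99], [0.78, -2.41, 3.06], [0.67, -2.35, 3.13], [0.57, -2.28, 3.2], [0.48, -2.21, 3.27], [0.39, -2.12, 3.34]] turn [0.0343, -0.014, 0.0627]
[ 0.36263473 -0.17643303  0.14552924] [ 0.3973231  -0.20820806  0.06880203]
```

```bash
python3 - <<'E'
from h import *
s=observe();print(s["time_s"],s["position"],np.array(s["tool_rot"]).round(4).tolist())
u=project("wrist",disp(-.078,-.078,.198),s);print(u,at_z("wrist",*u,.198,s),at_z("wrist",322,259,.198,s))
im,d=cams.get_image("wrist")
for px in((322,259),(296,283),(306,311.5)): print(px,[at_depth("wrist",px[0]+o,px[1]+q,d[int(px[1])+q,int(px[0])+o],s).round(4).tolist() for o,q in((0,6),(0,0))])
E
```

```text
8.5833 [0.33874703 0.16071613 0.32448174] [[-0.899, -0.2931, 0.3253], [-0.2755, 0.9561, 0.1], [-0.3404, 0.0003, -0.9403]]
[319.58271329 262.55231369] [0.48321165 0.20543987 0.198     ] [0.47633376 0.20624527 0.198     ]
(322, 259) [[0.4882, 0.21, 0.1967], [0.4916, 0.2111, 0.1844]]
(296, 283) [[0.5589, 0.1955, 0.1861], [0.7945, 0.2447, 0.0025]]
(306, 311.5) [[0.6243, 0.2276, 0.1866], [0.609, 0.2234, 0.186]]
```

```bash
cat >> h.py <<'E'
def blob(im,u,v,r=9):
    g=cv2.cvtColor(im,cv2.COLOR_RGB2GRAY).astype(float); u,v=int(round(u)),int(round(v))
    p=g[v-r:v+r+1,u-r:u+r+1]; hi=np.median(p); lo=p[r-4:r+5,r-4:r+5].min(); m=(p<(hi+lo)/2).astype(np.uint8)
    n,l,st,c=cv2.connectedComponentsWithStats(m); 
    ok=[i for i in range(1,n) if st[i,4]>6]; i=min(ok,key=lambda i:np.hypot(*(c[i]-r)))
    return c[i]+[u-r,v-r],st[i,2:5].tolist(),(hi,lo)
E
python3 - <<'E'
from h import *
s=observe();print(s["time_s"],s["position"])
im,d=cams.get_image("wrist");s2=observe();print(s2["position"]);save(im,"w5.png")
for n,(u,v,h) in dict(ear=(321.8,261.5,.198),r1=(296,285.5,.186),r2=(306,314,.186)).items():
    c,b,t=blob(im,u,v);print(n,c.round(1),b,t,at_z("wrist",*c,h,s).round(4))
for q,h in(("pin_hole",.198),("chute_knob",.158),("gate_grip",.21)):
    r=cams.mark_of("wrist",q)[0];l=np.array(r["location"])*[640,400];print(q,l,at_z("wrist",*l,h,s).round(4))
r=.078*2**.5
for dx in(0,.663,1.326):
    t=np.radians(225)-dx;print(disp(r*np.cos(t),r*np.sin(t),0)); t=np.radians(225)+dx;print(disp(r*np.cos(t),r*np.sin(t),0))
E
```

```text
8.6333 [0.33881273 0.1607173  0.32461846]
[0.33889707 0.16070918 0.32485627]
ear [321.3 261.5] [10, 6, 53] (np.float64(206.0), np.float64(127.0)) [0.481  0.2068 0.198 ]
r1 [295.1 285.1] [9, 5, 38] (np.float64(224.0), np.float64(90.0)) [0.5511 0.1923 0.186 ]
r2 [305.5 313.6] [8, 4, 26] (np.float64(221.0), np.float64(94.0)) [0.6152 0.2243 0.186 ]
pin_hole [321.408 261.12 ] [0.4804 0.2068 0.198 ]
chute_knob [319.296 183.32 ] [0.4021 0.1802 0.158 ]
gate_grip [393.792 255.4  ] [0.4348 0.2751 0.21  ]
[0.48321165 0.20543987 0.        ]
[0.48321165 0.20543987 0.        ]
[0.43762318 0.2609132  0.        ]
[0.55328511 0.18977757 0.        ]
[0.43583562 0.33269344 0.        ]
[0.61815336 0.22056245 0.        ]
```

Request:
move_arm(jaw=[5.5, 5.5, 5.5, 5.5, 5.5, 5.5, 5.5, 5.5, 5.5, 5.5, 5.5, 5.5], dp=[[-0.1, -3.31, -0.72], [-0.44, -3.32, -0.58], [-0.78, -3.28, -0.43], [-1.11, -3.2, -0.27], [-1.42, -3.08, -0.11], [1.01, -2.51, 2.92], [0.89, -2.46, 2.99], [0.78, -2.41, 3.06], [0.67, -2.35, 3.13], [0.57, -2.28, 3.2], [0.48, -2.21, 3.27], [0.39, -2.12, 3.34]], turn=[[0.0419, -0.0201, 0.0994], [0.0419, -0.0201, 0.0994], [0.0419, -0.0201, 0.0994], [0.0419, -0.0201, 0.0994], [0.0419, -0.0201, 0.0994], [0.0343, -0.014, 0.0627], [0.0343, -0.014, 0.0627], [0.0343, -0.014, 0.0627], [0.0343, -0.014, 0.0627], [0.0343, -0.014, 0.0627], [0.0343, -0.014, 0.0627], [0.0343, -0.014, 0.0627]])

```text
time_s: 9.83
position: [0.3629, -0.1775, 0.1461]
tool_rot: [[-0.624, 0.678, 0.388], [0.578, 0.735, -0.356], [-0.526, 0.002, -0.85]]
ft_force: [1.5, -0.2, -0.5]
grip_width: 0.0549
gripper_force: 0.0
```

Request:
move_arm(jaw=[5.5, 5.5, 5.5, 5.5], dp=[[0, 0, 0], [0, 0, 0], [0, 0, 0], [0, 0, 0]], turn=[[0, 0, 0], [0, 0, 0], [0, 0, 0], [0, 0, 0]])

```text
time_s: 10.17
position: [0.3639, -0.1762, 0.1483]
tool_rot: [[-0.627, 0.674, 0.39], [0.574, 0.738, -0.354], [-0.527, 0.002, -0.85]]
ft_force: [-0.7, 0.4, 0.3]
grip_width: 0.0551
gripper_force: 0.0
```

```bash
python3 - <<'E'
from h import *
s=observe();print(s["time_s"],s["position"],np.array(s["tool_rot"]).round(3).tolist(),np.array(s["q"]).round(0))
im,d=cams.get_image("wrist");save(im,"w6.png")
for q,h in(("lock_pin",.008),("tool_block",0)):
    for r in cams.mark_of("wrist",q)[:1]:
        u,v=np.array(r["location"])*[640,400]; print(q,r["p"],u,v,at_z("wrist",u,v,h,s).round(4))
for r in cams.outline_of("wrist","lock_pin")[:1]:
    m=r["mask"];ys,xs=np.nonzero(m);P=np.array([at_depth("wrist",u,v,d[v,u],s) for u,v in zip(xs,ys) if d[v,u]>0])
    T=P[(P[:,2]>.098)&(P[:,2]<.108)];print(r["p"],len(P),len(T),"top",T.min(0),T.max(0),T.mean(0))
    S=P[(P[:,2]>.045)&(P[:,2]<.06)];print("shoulder",S.min(0),S.max(0))
    R=np.array(s["tool_rot"]);print("tool y range of grip",np.percentile((P-np.array(s["position"]))@R[:,1],[2,50,98]))
E
```

```text
10.1667 [ 0.36390593 -0.17615957  0.14834617] [[-0.627, 0.674, 0.39], [0.574, 0.738, -0.354], [-0.527, 0.002, -0.85]] [-43.   4. 124.   1.  20. -92.]
tool_block 0.66 321.216 137.6 [ 0.3914 -0.1988  0.    ]
0.97 1731 369 top [ 0.38009333 -0.21080858  0.09801318] [ 0.39776125 -0.19279012  0.10327767] [ 0.38770093 -0.20056438  0.10112896]
shoulder [ 0.37684245 -0.23091036  0.05003168] [ 0.40327202 -0.18978497  0.05997299]
tool y range of grip [-0.01264092 -0.00210905  0.00789082]
```

View pics/w6.png

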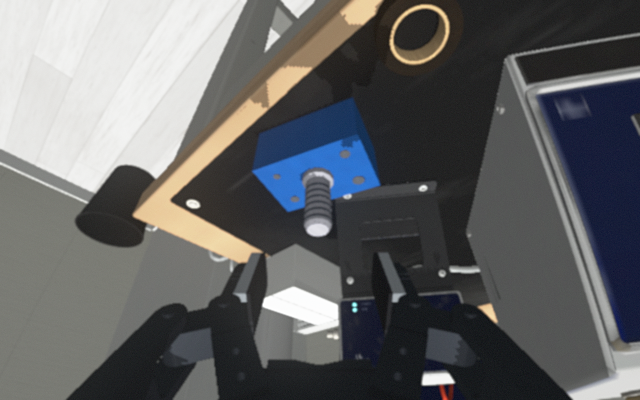

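Pin upright at (318,205), roughly centred between the fingers. Before descending I check joint 5's margin with a quick kinematic fit.

```bash
python3 - <<'E'
from h import *
from scipy.optimize import least_squares
s=observe();q=np.array(s["q"]);p=np.array(s["position"]);R=np.array(s["tool_rot"])
# planar data: (q2,q3,q5,r,z) for poses with small q4; lateral offset ignored via solving
D=[(np.array([-79.257,21.807,74.336,0,83.858,-12.336]),np.array([.21559,-.50596,.23133])),
   (np.array([6.774,10.452,112.699,5.749,37.191,-104.245]),np.array([.4032,.1819,.1384])),(q,p)]
def fk(q,t):
    from scipy.spatial.transform import Rotation as Q
    h,L1,L2,Lt,off,a=t; q=np.radians(q)
    ax=lambda v,x:Q.from_rotvec(np.array(v)*x).as_matrix()
    R1=ax([0,0,1],q[0]);S=R1@[a,off,h]
    R2=R1@ax([0,1,0],q[1]);E=S+R2@[0,0,L1]
    R3=R2@ax([0,1,0],q[2]);W=E+R3@[0,0,L2]
    R5=R3@ax([0,0,1],q[3])@ax([0,1,0],q[4]);return W+R5@[0,0,Lt]
f=lambda t:np.concatenate([fk(a,t)-b for a,b in D])
r=least_squares(f,[.2,.4,.4,.25,0,0]);print(r.x.round(4),(r.fun*1000).round(1))
t=r.x
def ik(pp,Rz_,q0):
    g=lambda x:np.concatenate([fk(np.append(x,0),t)-pp,(zdir(x)-Rz_)*.3])
    return least_squares(g,q0[:5]).x
from scipy.spatial.transform import Rotation as Q
def zdir(x):
    x=np.radians(x);return (Q.from_euler('z',x[0])*Q.from_euler('y',x[1]+x[2])*Q.from_euler('z',x[3])*Q.from_euler('y',x[4])).as_matrix()[:,2]
print("now",ik(p,R[:,2],q).round(1),q.round(1))
pin=np.array([.389,-.2015,.085])
for lean in(.55,.5,.45):
  for hd in(1.9,2.4,2.8):
    z=pose(hd,lean)[:,2];print("pin",lean,hd,ik(pin+.019*z,z,q).round(1))
E_=np.array([.4815,.2065,.233])
for lean in(.55,.5):
  for lift in(0,.055):
    z=pose(3.376,lean)[:,2];print("ear",lean,lift,ik(E_+[0,0,lift]+.019*z,z,[10,10,112,5,37]).round(1))
for dr in(0,.064): z=pose(3.376,.5)[:,2];print("gate",dr,ik(disp(-.104-dr,0,.21)+.019*z,z,[10,10,112,5,37]).round(1))
print(p,((pin+.019*R[:,2]-p)@R).round(4))
E
```

```text
[-0.1628  0.7687  0.3475  0.282   0.1169 -0.0964] [-1.   2.5  0.3  7.3  1.8 -0.2 -3.8  3.  -0.1]
now [-42.9   4.6 123.7   1.1  19.9] [-43.    4.3 124.2   1.2  19.8 -91.6]
pin 0.55 1.9 [-31.1  15.6 124.9 -55.2  24.2]
pin 0.55 2.4 [-43.   12.9 130.1   3.    5.6]
pin 0.55 2.8 [-53.7  12.6 130.6  60.7  19.6]
pin 0.5 1.9 [-32.4  15.6 123.3 -45.5  24.9]
pin 0.5 2.4 [-43.   13.1 128.    1.4  10.3]
pin 0.5 2.8 [-52.4  12.8 128.5  47.9  20.5]
pin 0.45 1.9 [-33.6  15.6 121.9 -36.7  26.3]
pin 0.45 2.4 [-43.   13.3 125.9   0.9  15. ]
pin 0.45 2.8 [-51.2  13.1 126.4  36.9  22.3]
ear 0.55 0 [  9.2  11.  101.7   3.8  35.9]
ear 0.55 0.055 [ 9.2  9.7 94.   3.2 44.9]
ear 0.5 0 [ 9.3 11.7 99.6  3.1 40.2]
ear 0.5 0.055 [ 9.3 10.5 91.9  2.6 49.1]
gate 0 [ 20.9  12.4 102.6  -6.   36.7]
gate 0.064 [ 22.3   8.2 108.6  -7.4  35. ]
[ 0.36371542 -0.17616027  0.14798501] [ 0.0028 -0.0018  0.0914]
```

```bash
cat > ik.py <<'E'
from h import *
from scipy.spatial.transform import Rotation as Q
from scipy.optimize import least_squares
t=[-0.1628,0.7687,0.3475,0.282,0.1169,-0.0964]
def fkR(x): x=np.radians(x); return (Q.from_euler('z',x[0])*Q.from_euler('y',x[1]+x[2])*Q.from_euler('z',x[3])*Q.from_euler('y',x[4])*Q.from_euler('z',x[5])).as_matrix()
def fk(q):
    h,L1,L2,Lt,off,a=t; R=lambda *x:Q.from_euler('zyz',x,degrees=True).as_matrix()
    S=R(q[0],0,0)  # base yaw
    R1=Q.from_euler('z',q[0],degrees=True).as_matrix();R2=R1@Q.from_euler('y',q[1],degrees=True).as_matrix();R3=R2@Q.from_euler('y',q[2],degrees=True).as_matrix()
    return R1@[a,off,h]+R2@[0,0,L1]+R3@[0,0,L2]+fkR(q)[:,2]*Lt
s=observe();q=np.array(s["q"]);C=fkR(q).T@np.array(s["tool_rot"])
dp0=np.array(s["position"])-fk(q)
def ik(p,R,q0,fix=dp0): return least_squares(lambda x:np.concatenate([fk(x)+fix-p,((fkR(x)@C-R)*.3).ravel()]),q0).x
E
python3 - <<'E'
from ik import *
print(C.round(2).tolist())
pin=np.array([.389,-.2015,.085])
for hd in(.9,1.2,1.5,1.7):
    R=pose(hd,.5);z=R[:,2];x=ik(pin+.019*z-.06*z,R,q);y=ik(pin+.019*z,R,x);print(hd,x.round(0),y.round(0))
R=pose(3.376,.5);z=R[:,2];E_=np.array([.4815,.2065,.233]);print(ik(E_+.019*z,R,[9,12,100,3,40,-95]).round(0))
E
```

```text
[[0.0, -1.0, -0.0], [1.0, 0.0, 0.0], [0.0, -0.0, 1.0]]
0.9 [-23.  21. 101. -30.  69.  29.] [-26.  23. 109. -33.  59.  32.]
1.2 [-22.  18. 107. -34.  59.  18.] [-26.  20. 114. -38.  50.  21.]
1.5 [-23.  15. 112. -37.  49.   5.] [-27.  18. 118. -43.  40.  10.]
1.7 [-26.  13. 116. -38.  41.  -6.] [-29.  17. 121. -46.  32.   0.]
[ 10.  12. 100.   3.  40. -95.]
```

```bash
python3 - <<'E'
from ik import *
pin=np.array([.389,-.2015,.085]);R=pose(1.5,.5);z=R[:,2];g=pin+.019*z;pre=g-.08*z
plan(pre,R,9);print(pre,g)
E
```

```text
9 dp [[-0.11, 0.24, 0.19], [-0.09, 0.25, 0.18], [-0.07, 0.27, 0.17], [-0.05, 0.28, 0.15], [-0.02, 0.29, 0.14], [0.0, 0.3, 0.12], [0.03, 0.3, 0.11], [0.05, 0.31, 0.09], [0.08, 0.3, 0.08]] turn [0.0506, 0.0055, 0.0864]
[ 0.39106871 -0.1723283   0.13853254] [ 0.38835565 -0.21058627  0.06832593]
```

Request:
move_arm(jaw=[5.5, 5.5, 5.5, 5.5, 5.5, 5.5, 5.5, 5.5, 5.5, 5.5, 5.5, 5.5], dp=[[-0.11, 0.24, 0.19], [-0.09, 0.25, 0.18], [-0.07, 0.27, 0.17], [-0.05, 0.28, 0.15], [-0.02, 0.29, 0.14], [0, 0.3, 0.12], [0.03, 0.3, 0.11], [0.05, 0.31, 0.09], [0.08, 0.3, 0.08], [0, 0, 0], [0, 0, 0], [0, 0, 0]], turn=[[0.0506, 0.0055, 0.0864], [0.0506, 0.0055, 0.0864], [0.0506, 0.0055, 0.0864], [0.0506, 0.0055, 0.0864], [0.0506, 0.0055, 0.0864], [0.0506, 0.0055, 0.0864], [0.0506, 0.0055, 0.0864], [0.0506, 0.0055, 0.0864], [0.0506, 0.0055, 0.0864], [0, 0, 0], [0, 0, 0], [0, 0, 0]])

```text
time_s: 11.37
position: [0.3837, -0.1685, 0.1377]
tool_rot: [[-0.093, 0.995, 0.047], [0.875, 0.104, -0.473], [-0.475, -0.003, -0.88]]
ft_force: [0.5, 0.5, 0.7]
grip_width: 0.0556
gripper_force: 0.0
```

```bash
python3 - <<'E'
from ik import *
print(s["position"],q.round(0),np.array(s["tool_rot"]).round(3).tolist())
im,d=cams.get_image("wrist");R=np.array(s["tool_rot"]);p=np.array(s["position"])
for r in cams.outline_of("wrist","lock_pin")[:1]:
    m=r["mask"];ys,xs=np.nonzero(m);P=np.array([at_depth("wrist",u,v,d[v,u],s) for u,v in zip(xs,ys) if d[v,u]>0])
    T=P[(P[:,2]>.098)&(P[:,2]<.108)];print(r["p"],len(P),"top",T.min(0),T.max(0))
    G=P[P[:,2]>.06]; y=np.percentile((G-p)@R[:,1],[2,50,98]);print("tool y",y)
pin=np.array([.389,-.2015,.085]);print("dp to grasp",((pin+.019*R[:,2]-p)@R*100).round(2))
E
```

```text
[ 0.38372387 -0.1685426   0.13766571] [-25.  14. 111. -35.  45.  -8.] [[-0.093, 0.995, 0.047], [0.875, 0.104, -0.473], [-0.475, -0.003, -0.88]]
0.81 1808 top [ 0.38103461 -0.21071244  0.09805058] [ 0.39920144 -0.19186589  0.10326206]
tool y [-0.00622847  0.00304182  0.01229542]
dp to grasp [-0.43  0.2   8.12]
```

Request:
move_arm(jaw=[5.5, 5.5, 5.5, 5.5, 5.5, 5.5, 5.5, 5.5, 1.5, 1.5, 1.5, 1.5], dp=[[-0.4, 0.3, 0], [0, 0, 1.6], [0, 0, 1.6], [0, 0, 1.6], [0, 0, 1.6], [0, 0, 1.6], [0, 0, 0], [0, 0, 0], [0, 0, 0], [0, 0, 0], [0, 0, 0], [0, 0, 0]], turn=[[0, 0, 0], [0, 0, 0], [0, 0, 0], [0, 0, 0], [0, 0, 0], [0, 0, 0], [0, 0, 0], [0, 0, 0], [0, 0, 0], [0, 0, 0], [0, 0, 0], [0, 0, 0]], force=25)

```text
time_s: 12.47
position: [0.3914, -0.2097, 0.0699]
tool_rot: [[-0.09, 0.995, 0.047], [0.875, 0.101, -0.474], [-0.476, -0.002, -0.879]]
ft_force: [-0.8, 2.7, 7.6]
grip_width: 0.0193
gripper_force: 24.7
```

Request:
move_arm(jaw=[1.5, 1.5, 1.5, 1.5], dp=[[0, 0, 0], [0, 0, 0], [0, 0, 0], [0, 0, 0]], turn=[[0, 0, 0], [0, 0, 0], [0, 0, 0], [0, 0, 0]])

```text
time_s: 12.8
position: [0.3914, -0.2097, 0.0699]
tool_rot: [[-0.09, 0.995, 0.047], [0.875, 0.101, -0.474], [-0.477, -0.002, -0.879]]
ft_force: [-1.0, 2.4, 6.7]
grip_width: 0.0193
gripper_force: 24.8
```

Request:
move_arm(jaw=[1.5, 1.5, 1.5, 1.5, 1.5, 1.5, 1.5, 1.5, 1.5], dp=[[0, 0, 0], [0, 0, 0], [-0.6, 0, -1.1], [-1.19, 0, -2.2], [-1.19, 0, -2.2], [-1.19, 0, -2.2], [-1.19, 0, -2.2], [0, 0, 0], [0, 0, 0]], turn=[[0, 0, 0], [0, 0, 0], [0, 0, 0], [0, 0, 0], [0, 0, 0], [0, 0, 0], [0, 0, 0], [0, 0, 0], [0, 0, 0]], force=70)

```text
time_s: 13.55
position: [0.3916, -0.2097, 0.1826]
tool_rot: [[-0.089, 0.995, 0.048], [0.875, 0.101, -0.474], [-0.477, -0.001, -0.879]]
ft_force: [-0.9, 0.1, -1.7]
grip_width: 0.018
gripper_force: 68.4
```

```bash
cat > c.py <<'E'
from ik import *
R=np.array(s["tool_rot"]);p=np.array(s["position"])
def carry(p1,R1,p2,d,n):
    """rows moving p1->p2 while turning d about world z"""
    rows=[];w=R1.T@[0,0,d/n]
    for i in range(n): rows.append(((Rz(d*i/n)@R1).T@(p2-p1)/n*100).round(2).tolist())
    print(n,rows,w.round(4).tolist()); return Rz(d)@R1
E
python3 - <<'E'
from c import *
print(p,R.round(4).tolist(),s["grip_width"],s["ft_force"])
hd=np.arctan2(R[1,0],R[0,0]);print("heading",hd,"tilt row",R[2])
tip_tool=np.array([0,0,0]);Rg=np.array([[-.09,.995,.047],[.875,.101,-.474],[-.477,-.002,-.879]]);tt=Rg.T@(np.array([.390,-.2015,.008])-np.array([.3914,-.2097,.0699]));print("tip in tool",tt)
M=np.array([.37,-.02,.31]);R1=carry(p,R,M,.8,8)
d2=3.376-hd-.8;Rf=Rz(d2)@R1;tip=np.array([.4815,.2065,.240]);T=tip-Rf@tt;pre=T-.09*np.array([np.cos(YAW),np.sin(YAW),0])
R2=carry(M,R1,pre,d2,9);print(pre,T,ik(pre,R2,[9,12,100,3,40,-95]).round(0),ik(T,R2,[9,12,100,3,40,-95]).round(0))
E
```

```text
[ 0.39157207 -0.20972024  0.18262797] [[-0.089, 0.9949, 0.0476], [0.8745, 0.1009, -0.4744], [-0.4767, -0.0006, -0.879]] 0.018005835437774197 [-0.86512585  0.09598332 -1.68582758]
heading 1.6722418382874547 tilt row [-4.76736658e-01 -6.15998427e-04 -8.79045948e-01]
tip in tool [ 0.0368273 -0.000441   0.0504575]
8 [[1.34, -0.03, -2.54], [1.33, 0.21, -2.53], [1.3, 0.44, -2.52], [1.25, 0.68, -2.49], [1.18, 0.9, -2.45], [1.09, 1.12, -2.41], [0.99, 1.32, -2.35], [0.86, 1.51, -2.28]] [-0.0477, -0.0001, -0.0879]
9 [[1.06, 2.03, -0.47], [0.87, 2.14, -0.37], [0.68, 2.22, -0.27], [0.48, 2.28, -0.16], [0.28, 2.32, -0.05], [0.07, 2.34, 0.06], [-0.13, 2.33, 0.17], [-0.34, 2.3, 0.28], [-0.54, 2.24, 0.39]] [-0.0479, -0.0001, -0.0883]
[0.40193278 0.18802702 0.30191111] [0.48947999 0.20889535 0.30191111] [  7.   2.  96.   4.  54. -98.] [  8.   9.  87.   3.  55. -96.]
```

Request:
move_arm(jaw=[1.5, 1.5, 1.5, 1.5, 1.5, 1.5, 1.5, 1.5], dp=[[1.34, -0.03, -2.54], [1.33, 0.21, -2.53], [1.3, 0.44, -2.52], [1.25, 0.68, -2.49], [1.18, 0.9, -2.45], [1.09, 1.12, -2.41], [0.99, 1.32, -2.35], [0.86, 1.51, -2.28]], turn=[[-0.0477, 0, -0.0879], [-0.0477, 0, -0.0879], [-0.0477, 0, -0.0879], [-0.0477, 0, -0.0879], [-0.0477, 0, -0.0879], [-0.0477, 0, -0.0879], [-0.0477, 0, -0.0879], [-0.0477, 0, -0.0879]])

```text
time_s: 14.22
position: [0.3692, -0.0191, 0.3087]
tool_rot: [[-0.694, 0.617, 0.37], [0.543, 0.787, -0.293], [-0.472, -0.002, -0.882]]
ft_force: [-0.7, -0.5, -1.0]
grip_width: 0.0182
gripper_force: 68.5
```

Request:
move_arm(jaw=[1.5, 1.5, 1.5, 1.5, 1.5, 1.5, 1.5, 1.5, 1.5, 1.5, 1.5, 1.5], dp=[[1.06, 2.03, -0.47], [0.87, 2.14, -0.37], [0.68, 2.22, -0.27], [0.48, 2.28, -0.16], [0.28, 2.32, -0.05], [0.07, 2.34, 0.06], [-0.13, 2.33, 0.17], [-0.34, 2.3, 0.28], [-0.54, 2.24, 0.39], [0, 0, 0], [0, 0, 0], [0, 0, 0]], turn=[[-0.0479, 0, -0.0883], [-0.0479, 0, -0.0883], [-0.0479, 0, -0.0883], [-0.0479, 0, -0.0883], [-0.0479, 0, -0.0883], [-0.0479, 0, -0.0883], [-0.0479, 0, -0.0883], [-0.0479, 0, -0.0883], [-0.0479, 0, -0.0883], [0, 0, 0], [0, 0, 0], [0, 0, 0]])

```text
time_s: 15.22
position: [0.4017, 0.187, 0.3006]
tool_rot: [[-0.858, -0.23, 0.459], [-0.202, 0.973, 0.11], [-0.473, 0.002, -0.881]]
ft_force: [-0.5, 1.0, 0.5]
grip_width: 0.0183
gripper_force: 68.6
```

```bash
python3 - <<'E'
from c import *
print(s["time_s"],p,R.round(4).tolist(),q.round(0))
im,d=cams.get_image("wrist");save(im,"w7.png");s2=observe();print(s2["position"])
tt=np.array([.0368,-.0004,.0505]);tip=p+R@tt;print("tip est",tip, "px",project("wrist",tip,s))
for n,h in(("pin_hole",.198),("lock_pin",tip[2]),("gate_grip",.21)):
    for r in cams.mark_of("wrist",n)[:1]:
        l=np.array(r["location"])*[640,400];print(n,r["p"],l.round(1),at_z("wrist",*l,h,s).round(4))
print("ear pred px",project("wrist",np.array([.4815,.2065,.198]),s))
E
```

```text
15.2167 [0.4017348  0.18699103 0.30064035] [[-0.8578, -0.2303, 0.4595], [-0.2021, 0.9731, 0.1104], [-0.4726, 0.0018, -0.8813]] [  8.  -4. 100.   3.  56. -96.]
[0.4018389  0.18689279 0.3009775 ]
tip est [0.39346321 0.18473843 0.23874402] px [319.02254277 174.1341021 ]
pin_hole 0.71 [407.9 203.6] [0.446  0.2815 0.198 ]
lock_pin 0.69 [320.1 178. ] [0.3966 0.1862 0.2387]
gate_grip 0.69 [411.5 206.9] [0.4376 0.2784 0.21  ]
ear pred px [319.82233434 215.80462849]
```

View pics/w7.png

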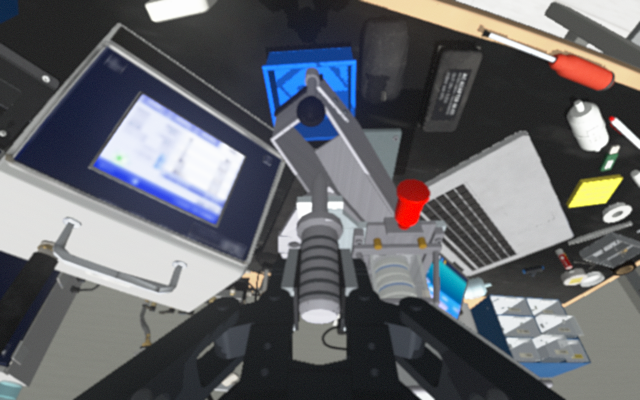

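The pin hangs upright, centred at column 320, with its tip near (320,178) and the ear directly behind it. I measure the shaft by depth.

```bash
python3 - <<'E'
from c import *
print(p)
im,d=cams.get_image("wrist");np.save("w8d.npy",d);save(im,"w8.png")
for v in range(166,330,6):
    P=at_depth("wrist",320,v,d[v,320],s);row=d[v,300:345];c=d[v,320];w=np.nonzero(abs(row-c)<.012)[0]
    print(v,round(float(c),4),P.round(4),"cols",300+w.min() if len(w) else None,300+w.max() if len(w) else None,im[v,320].tolist())
E
```

```text
[0.40201613 0.18696583 0.30159763]
166 0.3922 [0.5141 0.215  0.088 ] cols 315 344 [93, 94, 99]
172 0.3845 [0.5142 0.2149 0.0994] cols 316 344 [94, 95, 98]
178 0.1902 [0.39   0.1844 0.2474] cols 314 323 [99, 99, 104]
184 0.1867 [0.3901 0.1844 0.2527] cols 311 326 [100, 100, 105]
190 0.182 [0.3893 0.1842 0.2587] cols 311 326 [102, 102, 108]
196 0.1779 [0.3888 0.1841 0.2642] cols 311 326 [102, 102, 107]
202 0.1755 [0.3893 0.1842 0.2684] cols 311 326 [104, 103, 107]
208 0.1718 [0.389  0.1841 0.2734] cols 311 327 [101, 103, 108]
214 0.1588 [0.3815 0.1822 0.2843] cols 305 333 [108, 108, 111]
220 0.1582 [0.3831 0.1826 0.2869] cols 300 339 [158, 158, 165]
226 0.1586 [0.3855 0.1831 0.289 ] cols 300 341 [106, 106, 109]
232 0.155 [0.3848 0.183  0.2934] cols 300 342 [110, 110, 115]
238 0.1523 [0.3846 0.1829 0.2973] cols 302 337 [84, 85, 89]
244 0.1501 [0.3848 0.1829 0.3008] cols 301 337 [97, 98, 102]
250 0.1478 [0.3849 0.1829 0.3043] cols 300 344 [110, 109, 114]
256 0.145 [0.3844 0.1828 0.3079] cols 300 344 [63, 65, 67]
262 0.1436 [0.3852 0.183  0.3108] cols 300 344 [108, 106, 111]
268 0.14 [0.3839 0.1827 0.3148] cols 300 344 [56, 58, 62]
274 0.1396 [0.3854 0.183  0.317 ] cols 300 343 [109, 108, 113]
280 0.1365 [0.3845 0.1828 0.3205] cols 300 344 [60, 62, 66]
286 0.1339 [0.3839 0.1826 0.3238] cols 300 344 [106, 107, 111]
292 0.1322 [0.3842 0.1827 0.3265] cols 300 344 [54, 55, 57]
298 0.1313 [0.3851 0.1829 0.3288] cols 300 344 [122, 122, 127]
304 0.1299 [0.3855 0.183  0.3314] cols 300 344 [169, 171, 177]
310 0.1286 [0.386  0.1831 0.3338] cols 300 344 [227, 227, 232]
316 0.1344 [0.3932 0.1848 0.3335] cols 302 344 [230, 229, 235]
322 0.1373 [0.3979 0.1859 0.3343] cols 310 344 [219, 218, 227]
328 0.8539 [1.1102 0.3581 0.0727] cols 302 336 [130, 131, 125]
```

```bash
python3 - <<'E'
from c import *
print(p); print((R.T@np.array([.087,.0217,0])/4*100).round(2),(R.T@np.array([0,0,-.01])*100).round(3))
E
```

```text
[0.40206399 0.18702607 0.30171256]
[-1.97  0.03  1.06] [ 0.475 -0.002  0.88 ]
```

Request:
move_arm(jaw=[1.5, 1.5, 1.5, 1.5, 1.5, 1.5, 1.5, 1.5, 1.5, 1.5], dp=[[-1.97, 0.03, 1.06], [-1.97, 0.03, 1.06], [-1.97, 0.03, 1.06], [-1.97, 0.03, 1.06], [0.71, 0, 1.32], [0.71, 0, 1.32], [0, 0, 0], [0, 0, 0], [0, 0, 0], [0, 0, 0]], turn=[[0, 0, 0], [0, 0, 0], [0, 0, 0], [0, 0, 0], [0, 0, 0], [0, 0, 0], [0, 0, 0], [0, 0, 0], [0, 0, 0], [0, 0, 0]])

```text
time_s: 16.3
position: [0.4892, 0.2094, 0.273]
tool_rot: [[-0.855, -0.232, 0.463], [-0.203, 0.973, 0.112], [-0.476, 0.002, -0.879]]
ft_force: [-0.0, -0.2, -0.3]
grip_width: 0.0181
gripper_force: 68.6
```

```bash
python3 - <<'E'
from c import *
print(s["time_s"],p,R[2].round(3),s["ft_force"],"tip",p+R@np.array([.0368,0,.0505])+[.0005,.0003,0])
im,d=cams.get_image("wrist")
t=p+R@np.array([.0368,0,.0505]);u,v=project("wrist",t,s).astype(int);print(u,v)
save(cv2.resize(im[v-60:v+70,u-80:u+80],None,fx=4.5,fy=4.5,interpolation=cv2.INTER_CUBIC),"w9.png")
E
```

```text
16.3 [0.48916512 0.20943053 0.27304707] [-0.476  0.002 -0.879] [-0.04418372 -0.22274815 -0.27329915] tip [0.48156614 0.20791279 0.21111491]
319 174
```

View pics/w9.png

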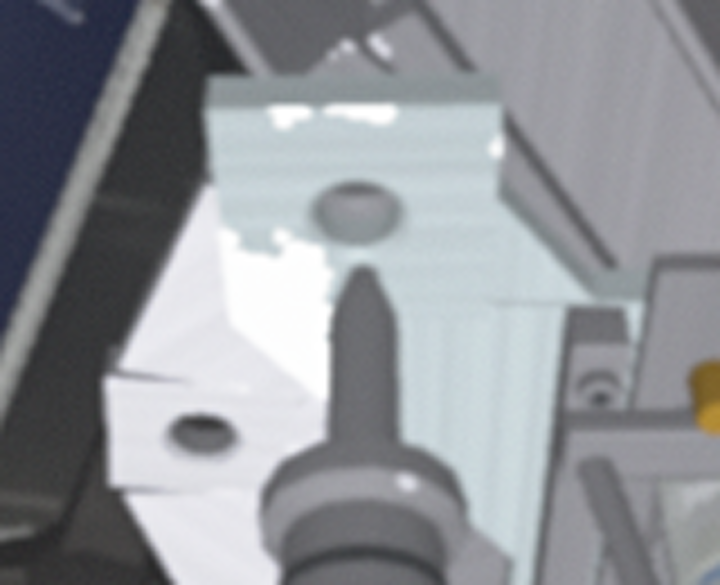

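The crop shows the nose at picture (319.7,173.6), the ear hole centre at (318.3,161.3) and the next rim hole at (284.1,210.2).

```bash
python3 - <<'E'
from c import *
E=at_z("wrist",318.3,161.3,.198,s);T=at_z("wrist",319.7,173.6,.2111,s);H=at_z("wrist",284.1,210.2,.186,s)
print("hole",E,"tip",T,"rim",H,"chord",np.linalg.norm((E-H)[:2]))
d=E-T;d[2]=0;print("shift",d,(R.T@d*100).round(2))
# rim-hole expected from E given yaw
for yw in(.22,.234,.25):
    Oc=E-Rz(yw)@np.array([-.078,-.078,0]);v=Rz(-yw)@(H-Oc);print(yw,"r",np.hypot(v[0],v[1]),"ang err",np.degrees(np.arctan2(v[1],v[0]))+360-225-np.degrees(.663))
E
```

```text
hole [0.48133238 0.20681567 0.198     ] tip [0.48048838 0.20754153 0.2111    ] rim [0.55112532 0.19304298 0.186     ] chord 0.07113888718761403
shift [ 0.00084401 -0.00072586  0.        ] [-0.06 -0.09  0.03]
0.22 r 0.1074481863056513 ang err 0.12021679272460517
0.234 r 0.10839959173704809 ang err -0.036119929986213606
0.25 r 0.10948278224382547 ang err -0.2199887239404319
```

Request:
move_arm(jaw=[1.5, 1.5, 1.5, 1.5, 1.5, 1.5, 1.5], dp=[[-0.06, -0.09, 0.03], [0.29, 0, 0.53], [0.29, 0, 0.53], [0.29, 0, 0.53], [0.29, 0, 0.53], [0.29, 0, 0.53], [0, 0, 0]], turn=[[0, 0, 0], [0, 0, 0], [0, 0, 0], [0, 0, 0], [0, 0, 0], [0, 0, 0], [0, 0, 0]])

```text
time_s: 16.93
position: [0.4892, 0.2087, 0.24]
tool_rot: [[-0.857, -0.232, 0.459], [-0.204, 0.973, 0.111], [-0.473, 0.002, -0.881]]
ft_force: [0.6, -0.9, -2.1]
grip_width: 0.0186
gripper_force: 68.6
```

Request:
move_arm(jaw=[1.5, 1.5, 1.5, 1.5, 1.5], dp=[[0.24, 0, 0.44], [0.24, 0, 0.44], [0.24, 0, 0.44], [0.19, 0, 0.35], [0, 0, 0]], turn=[[0, 0, 0], [0, 0, 0], [0, 0, 0], [0, 0, 0], [0, 0, 0]])

```text
time_s: 17.35
position: [0.4892, 0.2087, 0.2216]
tool_rot: [[-0.857, -0.232, 0.46], [-0.204, 0.973, 0.112], [-0.473, 0.002, -0.881]]
ft_force: [0.0, -0.3, -1.2]
grip_width: 0.0184
gripper_force: 68.6
```

Request:
move_arm(jaw=[1.5, 1.5, 1.5, 1.5], dp=[[0.1, 0, 0.18], [0.1, 0, 0.18], [0, 0, 0], [0, 0, 0]], turn=[[0, 0, 0], [0, 0, 0], [0, 0, 0], [0, 0, 0]])

```text
time_s: 17.68
position: [0.4894, 0.2088, 0.2185]
tool_rot: [[-0.856, -0.232, 0.461], [-0.203, 0.973, 0.112], [-0.475, 0.002, -0.88]]
ft_force: [-0.2, 0.1, -1.0]
grip_width: 0.0185
gripper_force: 68.6
```

Request:
move_arm(jaw=[1.5, 1.5, 1.5], dp=[[0.07, 0, 0.13], [0.07, 0, 0.13], [0, 0, 0]], turn=[[0, 0, 0], [0, 0, 0], [0, 0, 0]])

```text
time_s: 17.93
position: [0.49, 0.209, 0.2181]
tool_rot: [[-0.854, -0.233, 0.466], [-0.204, 0.973, 0.112], [-0.479, 0.001, -0.878]]
ft_force: [-9.3, -3.1, 15.2]
grip_width: 0.0186
gripper_force: 71.1
```

Request:
move_arm(jaw=[5, 5, 5, 5, 5, 5, 5, 5, 5, 5, 5], dp=[[-0.05, 0, -0.1], [0, 0, 0], [0, 0, 0], [0, 0, -1], [0, 0, -2.5], [0, 0, -3.5], [0, 0, -3.5], [0, 0, -2], [0, 0, 0], [0, 0, 0], [0, 0, 0]], turn=[[0, 0, 0], [0, 0, 0], [0, 0, 0], [0, 0, 0], [0, 0, 0], [0, 0, 0], [0, 0, 0], [0, 0, 0], [0, 0, 0], [0, 0, 0], [0, 0, 0]])

```text
time_s: 18.85
position: [0.4315, 0.1947, 0.3257]
tool_rot: [[-0.857, -0.232, 0.46], [-0.203, 0.973, 0.112], [-0.473, 0.002, -0.881]]
ft_force: [0.7, -0.6, -0.1]
grip_width: 0.0499
gripper_force: 0.0
```

```bash
python3 - <<'E'
from c import *
print(s["time_s"],p,R.round(3).tolist(),s["grip_width"])
im,d=cams.get_image("wrist");save(im,"w10.png")
m=cams.outline_of("wrist","lock_pin")
if m:
    ys,xs=np.nonzero(m[0]["mask"]);P=np.array([at_depth("wrist",u,v,d[v,u],s) for u,v in zip(xs,ys) if d[v,u]>0]);print("pin",m[0]["p"],np.percentile(P,[2,50,98],axis=0).round(4).tolist())
m=cams.outline_of("wrist","gate")
ys,xs=np.nonzero((im[:,:,0]>120)&(im[:,:,1]<70)&(im[:,:,2]<70));P=np.array([at_depth("wrist",u,v,d[v,u],s) for u,v in zip(xs,ys) if d[v,u]>0])
P=P[(abs(P[:,2]-.21)<.03)];D=(P-O)@Rz(YAW);print("red",len(P),np.percentile(D,[2,50,98],axis=0).round(4).tolist(),np.percentile(P,[2,50,98],axis=0).round(4).tolist())
l=np.array(cams.mark_of("wrist","gate_grip")[0]["location"])*[640,400];print(l,at_z("wrist",*l,.21,s))
# deck surface just behind knob: heights
N=np.array([[*((at_depth("wrist",u,v,d[v,u],s)-O)@Rz(YAW))] for v in range(150,330,3) for u in range(250,420,3) if d[v,u]>0])
for x in np.arange(-.13,-.02,.01): print(round(x,2),[(lambda z:int(z.max()*1000) if len(z) else -1)(N[(abs(N[:,0]-x)<.005)&(abs(N[:,1]-y)<.005),2]) for y in np.arange(-.1,.06,.01)])
G=np.array([.4379,.2767,.21]);t=G+.013*R[:,2];pre=t-.07*R[:,2];plan(pre,pose(3.376,.5));
E
```

```text
18.85 [0.43154705 0.19472441 0.32569518] [[-0.857, -0.232, 0.46], [-0.203, 0.973, 0.112], [-0.473, 0.002, -0.881]] 0.049860741286138065
pin 0.55 [[0.4701, 0.1955, 0.1992], [0.4745, 0.2045, 0.2285], [0.4877, 0.2162, 0.2508]]
red 1320 [[-0.1286, -0.0116, 0.202], [-0.1186, -0.0018, 0.2177], [-0.0835, 0.0105, 0.2232]] [[0.4146, 0.259, 0.202], [0.4256, 0.271, 0.2177], [0.4597, 0.2831, 0.2232]]
[407.808 156.88 ] [0.43423505 0.27240615 0.21      ]
-0.13 [346, -1, -1, -1, -1, 346, -1, -1, -1, 220, 224, -1, -1, -1, -1, -1]
-0.12 [-1, -1, -1, -1, -1, -1, -1, -1, -1, 222, 222, -1, -1, -1, -1, -1]
-0.11 [-1, -1, -1, -1, -1, -1, -1, -1, -1, 218, 220, 220, -1, -1, -1, -1]
-0.1 [197, 198, 198, 197, 198, -1, -1, -1, -1, 218, 221, 220, -1, -1, -1, -1]
-0.09 [197, 198, 249, 250, 198, -1, -1, -1, -1, 217, 220, 216, -1, -1, -1, -1]
-0.08 [198, 243, 250, 250, 198, 197, -1, 205, 210, 218, 219, 219, 206, -1, -1, -1]
-0.07 [197, 203, 250, 337, 337, 337, 338, 206, 206, 205, 163, -1, -1, -1, -1, -1]
-0.06 [197, 198, -1, -1, 326, 326, 324, 206, 218, 206, 207, 206, 210, -1, -1, -1]
-0.05 [186, 197, -1, -1, 198, 308, 308, 214, 213, 214, 306, 214, 214, -1, -1, -1]
-0.04 [185, -1, -1, -1, 198, 198, 290, 254, 214, 214, 288, 288, 215, -1, -1, -1]
-0.03 [186, 186, -1, -1, 198, 198, 208, 110, 250, 265, 271, 271, 260, 215, -1, -1]
3 dp [[1.09, 2.6, 1.89], [1.1, 2.6, 1.89], [1.1, 2.6, 1.88]] turn [0.0006, -0.0026, -0.0004]
```

```bash
python3 - <<'E'
from c import *
Rf=pose(3.376,.5);G=np.array([.4355,.2747,.21]);t=G+.014*Rf[:,2];pre=t-.07*Rf[:,2];plan(pre,Rf,4);print(pre,t)
d=Rz(YAW)@np.array([-.01,0,0]);print((Rf.T@d*100).round(3), ik(t+d*6.6,Rf,q).round(0))
E
```

```text
4 dp [[0.89, 1.92, 1.41], [0.89, 1.92, 1.41], [0.89, 1.92, 1.4], [0.9, 1.92, 1.4]] turn [0.0004, -0.002, -0.0003]
[0.4093864  0.26846415 0.25914462] [0.4420284  0.27625896 0.19771384]
[ 0.878  0.    -0.479] [ 28.   1. 112. -11.  39. -68.]
```

Request:
move_arm(jaw=[5, 5, 5, 5, 5, 5, 5, 5, 5, 5, 5], dp=[[0.89, 1.92, 1.41], [0.89, 1.92, 1.41], [0.89, 1.92, 1.4], [0.9, 1.92, 1.4], [0, 0, 0], [0, 0, 0], [0, 0, 1.75], [0, 0, 1.75], [0, 0, 1.75], [0, 0, 1.75], [0, 0, 0]], turn=[[0, -0.002, 0], [0, -0.002, 0], [0, -0.002, 0], [0, -0.002, 0], [0, 0, 0], [0, 0, 0], [0, 0, 0], [0, 0, 0], [0, 0, 0], [0, 0, 0], [0, 0, 0]])

```text
time_s: 19.97
position: [0.4431, 0.2755, 0.1971]
tool_rot: [[-0.854, -0.231, 0.466], [-0.202, 0.973, 0.111], [-0.479, 0.001, -0.878]]
ft_force: [-0.1, -0.7, 0.5]
grip_width: 0.05
gripper_force: 0.0
```

Request:
move_arm(jaw=[1.8, 1.8, 1.8, 1.8, 1.8, 1.8, 1.8], dp=[[0, 0, 0], [0, 0, 0], [0, 0, 0], [0, 0, 0], [0, 0, 0], [0, 0, 0], [0, 0, 0]], turn=[[0, 0, 0], [0, 0, 0], [0, 0, 0], [0, 0, 0], [0, 0, 0], [0, 0, 0], [0, 0, 0]], force=35)

```text
time_s: 20.55
position: [0.4424, 0.2771, 0.2007]
tool_rot: [[-0.851, -0.233, 0.471], [-0.203, 0.972, 0.115], [-0.484, 0.003, -0.875]]
ft_force: [-0.9, 5.2, 1.7]
grip_width: 0.0209
gripper_force: 37.4
```

Request:
move_arm(jaw=[1.8, 1.8, 1.8, 1.8, 1.8, 1.8, 1.8, 1.8], dp=[[0.44, 0, -0.24], [0.88, 0, -0.48], [0.88, 0, -0.48], [0.88, 0, -0.48], [0.88, 0, -0.48], [0.88, 0, -0.48], [0.44, 0, -0.24], [0, 0, 0]], turn=[[0, 0, 0], [0, 0, 0], [0, 0, 0], [0, 0, 0], [0, 0, 0], [0, 0, 0], [0, 0, 0], [0, 0, 0]])

```text
time_s: 21.22
position: [0.3835, 0.2619, 0.2006]
tool_rot: [[-0.851, -0.233, 0.471], [-0.204, 0.972, 0.113], [-0.485, 0.0, -0.875]]
ft_force: [-2.2, -7.2, 9.3]
grip_width: 0.021
gripper_force: 38.0
```

Request:
move_arm(jaw=[1.8, 1.8, 1.8, 1.8], dp=[[0.26, 0, -0.14], [0.26, 0, -0.14], [0, 0, 0], [0, 0, 0]], turn=[[0, 0, 0], [0, 0, 0], [0, 0, 0], [0, 0, 0]])

```text
time_s: 21.55
position: [0.3803, 0.261, 0.2008]
tool_rot: [[-0.849, -0.232, 0.474], [-0.203, 0.973, 0.114], [-0.487, 0.0, -0.873]]
ft_force: [13.8, -1.3, -4.2]
grip_width: 0.0205
gripper_force: 41.3
```

Request:
move_arm(jaw=[5.5, 5.5, 5.5, 5.5, 5.5, 5.5, 5.5, 5.5, 5.5, 5.5, 5.5, 5.5], dp=[[0, 0, 0], [0, 0, 0], [0, 0, 0], [0, 0, 0], [0, 0, -1], [0, 0, -3], [0, 0, -3], [0, 0, -3], [0, 0, -2], [0, 0, 0], [0, 0, 0], [0, 0, 0]], turn=[[0, 0, 0], [0, 0, 0], [0, 0, 0], [0, 0, 0], [0, 0, 0], [0, 0, 0], [0, 0, 0], [0, 0, 0], [0, 0, 0], [0, 0, 0], [0, 0, 0], [0, 0, 0]])

```text
time_s: 22.55
position: [0.3216, 0.2475, 0.303]
tool_rot: [[-0.853, -0.232, 0.467], [-0.203, 0.973, 0.113], [-0.48, 0.002, -0.877]]
ft_force: [-0.6, 0.3, -0.7]
grip_width: 0.0547
gripper_force: 0.0
```

```bash
python3 - <<'E'
from c import *
print(s["time_s"],p,s["grip_width"])
im,d=cams.get_image("wrist");save(im,"w11.png")
l=cams.mark_of("wrist","gate_grip")[:1]
for r in l:
    a=np.array(r["location"])*[640,400];P=at_z("wrist",*a,.21,s);print("gate",r["p"],((P-O)@Rz(YAW)).round(4))
ys,xs=np.nonzero((im[:,:,0]>120)&(im[:,:,1]<70)&(im[:,:,2]<70));P=np.array([at_depth("wrist",u,v,d[v,u],s) for u,v in zip(xs,ys) if d[v,u]>0]);P=P[abs(P[:,2]-.21)<.03]
if len(P):D=(P-O)@Rz(YAW);print("red x",np.percentile(D[:,0],[2,98]))
for cam in("wrist","scene","side"):
    if cam!="wrist": im2,d2=cams.get_image(cam);save(im2,cam+"_end.png")
    else: d2=d
    for r in cams.spot_in(cam,"cassette_1")[:5]:
        b=np.array(r["box"])*[640,400,640,400];u,v=int(b[0]),int(b[1]);print(cam,round(r["p"],2),b.round(0),at_depth(cam,u,v,d2[v,u],s).round(3))
    for r in cams.mark_of(cam,"bin_floor")[:1]:
        a=np.array(r["location"])*[640,400];print(cam,"bin",at_z(cam,*a,.003,s).round(3))
E
```

```text
22.55 [0.32161687 0.24746135 0.30296476] 0.05472655140798853
gate 0.69 [-0.1762 -0.0011  0.21  ]
red x [-0.19234418 -0.14769555]
wrist 0.74 [278. 135.  21.  30.] [0.448 0.216 0.025]
wrist 0.7 [237. 122.  29.  17.] [0.439 0.159 0.025]
wrist 0.53 [233. 136.   5.  10.] [0.464 0.154 0.025]
wrist bin [0.455 0.193 0.003]
scene bin [0.436 0.195 0.003]
side bin [0.465 0.191 0.003]
```

```bash
python3 - <<'E'
from c import *
plan(p+[0.03,-.14,.05],R,4)
E
```

```text
4 dp [[-0.53, -3.58, -1.14], [-0.53, -3.58, -1.14], [-0.53, -3.58, -1.14], [-0.53, -3.58, -1.14]] turn [0.0, 0.0, 0.0]
```

Request:
move_arm(jaw=[5.5, 5.5, 5.5, 5.5, 5.5, 5.5, 5.5, 5.5], dp=[[-0.53, -3.58, -1.14], [-0.53, -3.58, -1.14], [-0.53, -3.58, -1.14], [-0.53, -3.58, -1.14], [0, 0, 0], [0, 0, 0], [0, 0, 0], [0, 0, 0]], turn=[[0, 0, 0], [0, 0, 0], [0, 0, 0], [0, 0, 0], [0, 0, 0], [0, 0, 0], [0, 0, 0], [0, 0, 0]])

```text
time_s: 23.72
position: [0.3496, 0.1178, 0.3499]
tool_rot: [[-0.854, -0.234, 0.466], [-0.204, 0.972, 0.114], [-0.48, 0.003, -0.878]]
ft_force: [0.1, -0.5, -0.7]
grip_width: 0.0553
gripper_force: 0.0
```

```bash
python3 - <<'E'
from c import *
im,d=cams.get_image("wrist");save(im,"w12.png")
for r in cams.outline_of("wrist","cassette_1")[:6]:
    ys,xs=np.nonzero(r["mask"]);P=np.array([at_depth("wrist",u,v,d[v,u],s) for u,v in zip(xs,ys) if d[v,u]>0]);D=(P-np.array([.4545,.193,0]))@Rz(YAW)
    print(round(r["p"],2),len(P),xs.mean().round(),ys.mean().round(),np.percentile(D,[5,50,95],axis=0).round(3).tolist())
l=cams.mark_of("wrist","lock_pin")[:1];print([np.array(x["location"])*[640,400] for x in l])
# map of bin: top-down, 5 mm cells: letter by height/colour
B=np.array([.4545,.193,0]);cell={}
for v in range(60,260):
    for u in range(230,480):
        if d[v,u]>0:
            P=(at_depth("wrist",u,v,d[v,u],s)-B)@Rz(YAW)
            if abs(P[0])<.055 and abs(P[1])<.055:
                k=(int((P[0]+.055)//.005),int((P[1]+.055)//.005)); c=im[v,u].astype(int); ch='B' if c[2]>c[0]+50 else('W' if c.min()>120 else 'g')
                if k not in cell or cell[k][0]<P[2]: cell[k]=(P[2],ch)
for i in range(21,-1,-1): print(' '.join((f"{int(cell[(i,j)][0]*1000):3d}{cell[(i,j)][1]}" if (i,j) in cell else '  . ') for j in range(21,-1,-1)))
E
```

```text
0.79 332 330.0 106.0 [[-0.033, -0.048, 0.023], [-0.023, -0.031, 0.025], [-0.012, -0.015, 0.026]]
0.54 146 328.0 120.0 [[-0.006, -0.045, 0.019], [-0.002, -0.036, 0.028], [0.009, -0.023, 0.036]]
[]
206W 212g 211g 198W 198W 199W 198W  77W  75W  72W 139g 198W 198W 198W 186W 186W 186W   .    .    .   48B  47B
207W 208W 208W 198W 198W 198W 198W  74W  71W  69W  49B 198W 198W 198W 186W 186W   .    .    .    .   48B  47B
206W  85W 197W 197W 198W 198W 198W 198W  70W  48B  47B 198W 198W 198W 186W 186W   .    .    .    .   47B  49B
207W  82W 185W 198W 198W 198W 198W  69W 250g 250W 250W 203W 198W 198W 186W 186W   .    .    .    .   47B  47B
206W   .   77W 187W 198W 198W 198W 203W 250g 251W 251W 250W 204W 198W 186W 137W   .    .    .    .   48B  48B
206W   .   74W  72W 192W 198W 198W 247g 250W 251W 251W 250W 203W 197W 185W 137W 133W   .    .    .   47B  48B
207W   .    .    .   66g 199W 198W 244g 250W 250W 251W 246W 201W 199W   .  134W 133W 128W   .    .   49B  49B
206W  24g   .    .    .  199W 198W 199W 205W 244g 246W 203W 199W 198W   .    .  131W 128W   .    2B  48B  49B
206W 151W  22g   .    . 
[... 815 characters left out ...]
 117W 117W  25W  25W  25W  25W  25W  48B
206W  49B  48B   3B   4B 102W 130W 126W   .    .    .    .  116W 118W 118W  63g  25W  25W  26W  25W  25W  48B
206W  49B  49B   .    .   98W 126W 125W   .    .    .  105g 115W 114W  27W  26W  26W  26W  26W  26W  26W  48B
  3g  48B  48B   .    .    .  101W 102W 108g   .    .  101g  67g  25B   .    .    .    .    .    .    .   48B
  2g  48B  49B   .    .    .    .  101W 110g 110g   .    .    .    .    .    .    .    .    .    .    .   48B
  2g  48B  49B   .    .    .    .    .  101W 102W  48B  49B  48B  48B  48B  49B  49W  49B  49W  49B  49B  49B
  3g  48B  49B  49B  49B  48B  49B  49B  49B 167g 170g 170g 167g 165g  49B  48B  49B  48B  48B  49B  49B  48B
```

Three cassettes show in the bin: one flat at front right, one leaning behind it and one at back left. The pin top is at 251 mm (home) and the gate is drawn 64 mm.

```bash
python3 -c "
from h import *
print(ticket.close_job())"
```

```text
the job is handed in; nothing more can be done
None
```

The job is done and handed in: the chute is over the bin and pinned fully home, the gate is drawn about 64 mm to its end stop, and the camera measurements show all three cassettes in the bin, which has not moved.

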